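# Load the blood-tube carrier and lock it

## Robot

A 6-joint arm with a two-finger parallel gripper is mounted at the origin on the work surface. World frame = base frame: x ahead of the robot, y to its left, z up, the work surface at z = 0. Lengths are in m, angles in rad, forces in N, time in s.
With the tool pointing down it reaches from about 0.4 to 0.825 m from the base axis. Payload 7 kg.
Tool frame: the origin (TCP) lies on the centre line of the jaws, within the pads' length; the fingertips stand 22 mm ahead of it and the grasp point (between the pads) lies 3 mm ahead of it; z points along the fingers, y is the line along which they close (so a half turn about z gives the same grasp; the last joint's range is limited). The gripper opens to 88 mm and grips with 3 to 60 N. Pads are 19 mm wide; open, the fingers measure 130 mm over their backs; the gripper's body (78 mm by 193 mm) begins 47 mm behind the grasp point.
Start: joints at [-0.968, 0.359, 0.012, 0, -1.224, -0.288], TCP at [0.209, -0.642, 0.249] pointing down, gripper open.
Joint ranges: [-3.07, 3.07], [-1.43, 2.12], [-1.02, 1.25], [-3.03, 1.67], [-3.05, -0], [-3.03, 3.03]. Speed limits (rad/s): [2.39, 2.39, 3.01, 3.14, 3.14, 3.14].

## Interface

Orientations are given as a unit quaternion [w, x, y, z].
In Python, from plant import r, vision, readout, job gives the robot as it stands (r), with the cameras (vision), the readings (readout) and the job (job).
- The arm moves only by the tool send_path, called by a JSON object that holds its "api" and its "payload", one argument or row to a line. Schema: {"type":"object","properties":{"plan":{"type":"object","properties":{"aperture":{"type":"array","items":{"type":"number"},"minItems":1,"maxItems":20},"sx":{"type":"array","items":{"type":"number"},"minItems":1,"maxItems":20},"sy":{"type":"array","items":{"type":"number"},"minItems":1,"maxItems":20},"sz":{"type":"array","items":{"type":"number"},"minItems":1,"maxItems":20},"turn":{"type":"array","items":{"type":"number"},"minItems":1,"maxItems":20}},"additionalProperties":false,"required":["aperture","sx","sy","sz","turn"]},"grip_n":{"type":"number"},"only":{"type":"string"},"quiet":{"type":"boolean"},"lines":{"type":"string"}},"required":["plan"],"additionalProperties":false}. plan is an object with one list for each field, all of the same length, 1 to 20, a row being the entries at one place: aperture (the finger opening in m), sx, sy, sz (the shift in m), turn (a turn about the tool's z in rad); each row is the pose to reach, as a shift and turn from the pose commanded when the call began, along the tool's axes at that moment; what a row does not reach only later rows make up. A row lasts 1/12 s, in which the tool goes at most 0.0417 m and 0.125 rad, less where a joint would pass 70% of its speed; a pose out of reach is approached as far as the arm can. The fingers move at their own pace and stop on an object; grip_n is the grip in N (left out, the last holds). Time passes only in rows, so rows that do not move let the fingers close. The tool returns the time, the measured TCP pose, the force, the opening and the grip force at its end. only (a regular expression) keeps the lines of the reply that match it, lines (a string "A,B") keeps lines A to B, and quiet returns only ok. Input that does not fit is refused with a message, and nothing moves.
- readout.read_state(): the state, without advancing time (a new reading comes with each control period).
- vision.camera(name): name is "side" or "top" or "wrist"; returns a dict with "color" (420x560x3 uint8, red, green, blue), "intrinsics" (3x3 intrinsics, pixels), "rvec" (rotation vector, rad) and "tvec" (3), from world to camera coordinates, as OpenCV has them; the wrist camera has in their place "hand_eye" (4x4, takes a point from camera to tool coordinates, whose origin is the TCP and whose axes are the flange's). Camera axes: x right, y down, z forward; pixel columns grow to the right and rows downward; lengths in m; the calibration is good to about 2 mm. A picture is of the moment at which its call begins: read the wrist's pose just before it. There is no depth.
- job.close_job(): hands the job in; it is judged then, once.
The state is a dict: "time": time; "joints": joint angles; "joint_velocities": joint speeds; "joint_efforts": joint torques, N m; "tool_pos": TCP position; "orientation": TCP orientation; "force": force on the tool from outside, world axes, zero at the start; "ft_torque": the same for the moment, N m; "width": finger opening in m; "grasp_force": force on a finger pad.
Only numpy, scipy, OpenCV 4.12 (cv2) and the standard library are available. Lean on these libraries where they do the work, as an engineer would, in place of code of your own. Each camera call takes 0.05 s, during which the arm holds its last target. There are 200 camera calls.

## Task

Get the sample carrier ready for collection: swing its quarter-turn keeper fully open, take out the empty grey rack and stand it on the black return mat, and stand every full tube rack upright and fully home in the pocket whose tag has the colour of its caps. When all are in, swing the keeper fully closed over them; never tip a full rack over, and leave everything else on the table where it is.

Things in the scene. Friction and masses are not known exactly. Their poses are not given: they have to be found in the camera images.
- rack_red: full tube rack: white block 130 (x) x 42 (y) x 45 mm (z), eight red-capped tubes (tops at 80 mm), four at each end, and mid-length an upright red grip tab 22 (x) x 12 (y) mm, from 45 up to 88 mm: grip it across y; 44 mm free along x between the tubes. Origin: centre of the underside. Same either way round. 0.2 to 0.37 kg, weight low down. May be absent (None).
- rack_yellow: full tube rack: white block 130 (x) x 42 (y) x 45 mm (z), eight yellow-capped tubes (tops at 80 mm), four at each end, and mid-length an upright yellow grip tab 22 (x) x 12 (y) mm, from 45 up to 88 mm: grip it across y; 44 mm free along x between the tubes. Origin: centre of the underside. Same either way round. 0.2 to 0.37 kg, weight low down. May be absent (None).
- rack_purple: full tube rack: white block 130 (x) x 42 (y) x 45 mm (z), eight purple-capped tubes (tops at 80 mm), four at each end, and mid-length an upright purple grip tab 22 (x) x 12 (y) mm, from 45 up to 88 mm: grip it across y; 44 mm free along x between the tubes. Origin: centre of the underside. Same either way round. 0.2 to 0.37 kg, weight low down. May be absent (None).
- rack_green: full tube rack: white block 130 (x) x 42 (y) x 45 mm (z), eight green-capped tubes (tops at 80 mm), four at each end, and mid-length an upright green grip tab 22 (x) x 12 (y) mm, from 45 up to 88 mm: grip it across y; 44 mm free along x between the tubes. Origin: centre of the underside. Same either way round. 0.2 to 0.37 kg, weight low down. May be absent (None).
- rack_empty: empty dark grey rack of the same shape and tab (block 130 x 42 x 45 mm, tab 22 x 12 mm up to 88 mm), no tubes, dark bores in its top, 0.2 kg; starts in the pocket with the green tag. Origin: centre of the underside, x along its length.
- slot_red (a point): floor centre of the carrier pocket with the red tag (flat tile 30 x 44 mm on the base, 110 mm further along +x); x along the pocket. Pocket 134 (x) x 46 (y) mm, floor 8 mm above the table, walls 24 mm high, the top 7 mm sloped as a lead-in. Four pockets side by side along y, 60 mm apart; colours change places. Open the fingers only 30 to 50 mm between neighbours.
- slot_yellow (a point): floor centre of the carrier pocket with the yellow tag (flat tile 30 x 44 mm on the base, 110 mm further along +x); x along the pocket. Pocket 134 (x) x 46 (y) mm, floor 8 mm above the table, walls 24 mm high, the top 7 mm sloped as a lead-in. Four pockets side by side along y, 60 mm apart; colours change places. Open the fingers only 30 to 50 mm between neighbours.
- slot_purple (a point): floor centre of the carrier pocket with the purple tag (flat tile 30 x 44 mm on the base, 110 mm further along +x); x along the pocket. Pocket 134 (x) x 46 (y) mm, floor 8 mm above the table, walls 24 mm high, the top 7 mm sloped as a lead-in. Four pockets side by side along y, 60 mm apart; colours change places. Open the fingers only 30 to 50 mm between neighbours.
- slot_green (a point): floor centre of the carrier pocket with the green tag (flat tile 30 x 44 mm on the base, 110 mm further along +x); x along the pocket. Pocket 134 (x) x 46 (y) mm, floor 8 mm above the table, walls 24 mm high, the top 7 mm sloped as a lead-in. Four pockets side by side along y, 60 mm apart; colours change places. Open the fingers only 30 to 50 mm between neighbours.
- keeper (a joint): quarter-turn keeper, upright hinge: 0 = closed stop, its bar lies across above all pockets; pi/2 = open stop, bar along the pockets' +x, clear of them. Opens clockwise seen from above, stays where left, 2 to 3 N at the grip. Aluminium bar 18 mm wide, z 104 to 114 mm, 318 mm long; passes 8 mm over racks fully home, is blocked by one that is not.
- keeper_grip (a point): middle (z 138 mm) of the orange upright round grip, diameter 16 mm, z 114 to 155 mm, on the keeper's tail (which points away from the bar), 80 mm from the hinge axis; moves and turns with the keeper, y along the bar.
- keeper_pivot (a point): point on the keeper's hinge axis at z 138 mm, fixed on the carrier (its axes are the pockets' axes), 152 mm to the -y side of the middle of the four pockets, over a steel post of diameter 24 mm. At the carrier's +y end, 158 mm from the middle, a rest post 16 x 12 mm up to z 100 mm.
- mat: black rubber return mat, 100 (x) x 180 (y) x 4 mm, fixed on the table on the robot's side of the carrier; origin: centre of its underside; y along its length.
- tape: white roll of tape lying flat, diameter 60, height 25 mm, bystander; origin: centre of the underside.
- spray: white spray bottle, diameter 68, 180 mm tall, bystander; origin: centre of the underside.
- tube_a: lying tube with orange cap, 80 mm long, bystander; origin: centre of the underside.
- tube_b: lying tube with orange cap, 80 mm long, bystander; origin: centre of the underside.
- pliers: pliers with yellowish grips, 150 mm long, bystander; origin: centre of the underside.
- jar: jar with lid, diameter 64, height 75 mm, bystander; origin: centre of the underside.
- carton: paper carton 70 x 120 x 50 mm, bystander; origin: centre of the underside.

How it is judged:
On the way, in this order (a step that is already met when the one before it is completed fails the run):
1. the keeper is swung open to its stop (value of joint keeper above 1.4 rad), for 0.2 s.
2. with the keeper open, the empty rack stands on the mat and every full rack stands home in its pocket (distance between rack_red and slot_red below 0.006 m and angle between the x axis of rack_red and the x axis of slot_red, either way round below 0.06 rad and angle between each of rack_red, rack_yellow, rack_purple, rack_green, rack_empty's own z axis and vertical below 0.06 rad and distance between rack_yellow and slot_yellow below 0.006 m and angle between the x axis of rack_yellow and the x axis of slot_yellow, either way round below 0.06 rad and distance between rack_purple and slot_purple below 0.006 m and angle between the x axis of rack_purple and the x axis of slot_purple, either way round below 0.06 rad and distance between rack_green and slot_green below 0.006 m and angle between the x axis of rack_green and the x axis of slot_green, either way round below 0.06 rad and horizontal distance between rack_empty and mat below 0.045 m and z of rack_empty in the frame of mat below 0.008 m and linear speed of rack_empty below 0.03 m/s and value of joint keeper above 1 rad), for 0.2 s.
At the end, for the whole second after the job is handed in: Keeper closed (below 0.12 rad); every full rack present stands upright in the pocket of its colour, its underside's centre within 6 mm of the pocket floor's centre and lined up within 0.06 rad; the empty rack stands upright at rest on the mat, within 45 mm of its centre (distance between rack_red and slot_red below 0.006 m and angle between the x axis of rack_red and the x axis of slot_red, either way round below 0.06 rad and angle between each of rack_red, rack_yellow, rack_purple, rack_green, rack_empty's own z axis and vertical below 0.06 rad and distance between rack_yellow and slot_yellow below 0.006 m and angle between the x axis of rack_yellow and the x axis of slot_yellow, either way round below 0.06 rad and distance between rack_purple and slot_purple below 0.006 m and angle between the x axis of rack_purple and the x axis of slot_purple, either way round below 0.06 rad and distance between rack_green and slot_green below 0.006 m and angle between the x axis of rack_green and the x axis of slot_green, either way round below 0.06 rad and horizontal distance between rack_empty and mat below 0.045 m and z of rack_empty in the frame of mat below 0.008 m and linear speed of rack_empty below 0.03 m/s and value of joint keeper below 0.12 rad); the robot touches nothing.
It fails at once if a full rack is tipped over (angle between any of rack_red, rack_yellow, rack_purple, rack_green's own z axis and vertical above 0.9 rad).
It fails at once if a bystander is moved more than 5 cm (distance of any of tape, spray, tube_a, tube_b, pliers, jar, carton from where it was at the start of the episode above 0.05 m).
Of rack_red, rack_yellow, rack_purple, rack_green only 3 to 4 are there at a start; the rules pass over those that are not, and their reading is None.
At some moment in a run one of rack_red, rack_yellow, rack_purple, rack_green may be knocked a few centimetres aside while the robot is not near it.
It also fails if it takes over 210 s, if anything falls off the work surface, if the arm or the gripper's body presses on something with over 40 N, if the wrist force passes 120 N, or if a joint passes its speed limit or range.

## Working session

There is one attempt and no reset: what is moved stays moved. The work goes in short steps, Python scripts to look and compute and a tool call to move; the robot and the scene stay as the last step left them, time stands still between calls to the robot, and variables do not carry over. Pictures are saved under pics/ and viewed, at most 14 in all, crops included, and the job is handed in when it is done.

```bash
ls; mkdir -p pics
```

Run:
```python
from plant import r, vision, readout, job
import cv2
s=readout.read_state();print(s)
for n in ("top","side"):
    c=vision.camera(n);cv2.imwrite(f"pics/{n}0.png",c["color"][:,:,::-1]);print(n,c["intrinsics"],c["rvec"],c["tvec"])
```

```text
pics
plant.py
{'time': 0.0, 'joints': array([-9.67890396e-01,  3.59405135e-01,  1.10127999e-02, -3.40967693e-04,
       -1.22407515e+00, -2.88097044e-01]), 'joint_velocities': array([-1.99453860e-03,  8.49938295e-06, -9.31631167e-04, -8.71072750e-04,
        6.02068131e-04, -8.49986921e-04]), 'joint_efforts': array([-5.38078948e-04, -5.82715917e+01,  2.93045139e+01,  6.99713096e+00,
        6.86232830e-03, -1.04515620e-04]), 'tool_pos': array([ 0.20882748, -0.64139424,  0.24759245]), 'orientation': array([-2.15414942e-04, -1.56697862e-01,  9.87646220e-01,  8.23093292e-04]), 'force': array([ 0.97121099, -1.00155577, -0.11180529]), 'ft_torque': array([ 0.03870136, -0.02476263, -0.06623419]), 'grasp_force': 0.0, 'width': 0.08754799339333326}
top [[456.94363258   0.         276.92306203]
 [  0.         456.94363258 203.60023801]
 [  0.           0.           1.        ]] [ 2.17207436 -2.14747895  0.13268246] [-0.00472876  0.60087594  1.37796148]
side [[469.69208557   0.         279.56843452]
 [  0.         469.69208557 205.27639004]
 [  0.           0.           1.        ]] [ 0.5139753  -2.50703039  1.41102034] [0.54837229 0.22114421 1.17206002]
```

View pics/top0.png

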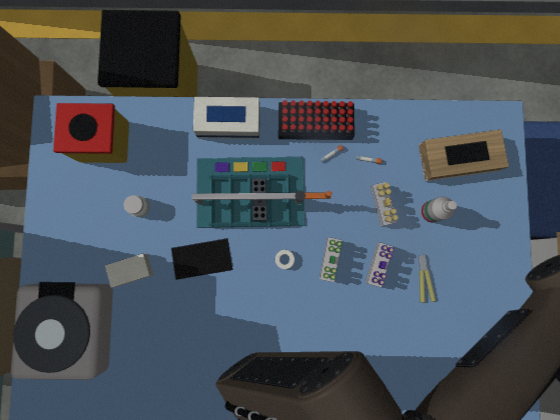

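View pics/side0.png

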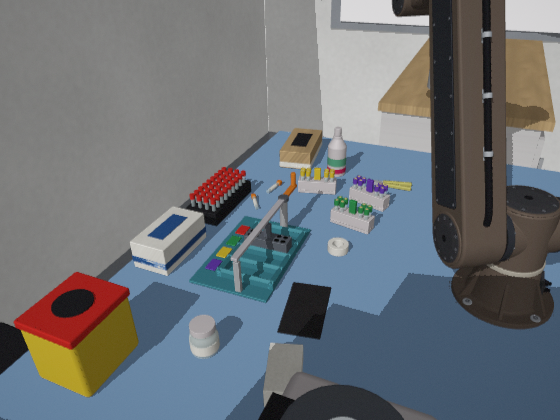

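Top view: carrier with tags purple/yellow/green/red from left to right (+y to −y) at columns 222/241/260/279, row 167. The keeper is closed, with its grip at (320,195). Racks: yellow (385,203), green (332,259), purple (382,265); red is absent. Mat at (202,258).

Create h.py:
```python
import numpy as np, cv2
from scipy.spatial.transform import Rotation as R
from plant import r, vision, readout, job
def shot(n):
    s=readout.read_state(); c=vision.camera(n); K=c["intrinsics"]
    if n=="wrist":
        q=s["orientation"]; T=np.eye(4); T[:3,:3]=R.from_quat(q,scalar_first=True).as_matrix(); T[:3,3]=s["tool_pos"]
        W=T@c["hand_eye"]
    else:
        E=np.eye(4);E[:3,:3]=cv2.Rodrigues(np.array(c["rvec"]))[0];E[:3,3]=np.ravel(c["tvec"]); W=np.linalg.inv(E)
    return c["color"],K,W
def px2w(K,W,uv,z):
    uv=np.atleast_2d(np.array(uv,float)); d=np.c_[uv,np.ones(len(uv))]@np.linalg.inv(K).T@W[:3,:3].T
    o=W[:3,3]; return o+d*((z-o[2])/d[:,2])[:,None]
def w2px(K,W,p):
    p=np.atleast_2d(p); c=(p-W[:3,3])@W[:3,:3]; q=c@K.T; return q[:,:2]/q[:,2:]
def tool():
    s=readout.read_state(); M=R.from_quat(s["orientation"],scalar_first=True).as_matrix(); return s["tool_pos"],M
def yaw(): # world angle of tool y axis (closing line)
    M=tool()[1]; return np.degrees(np.arctan2(M[1,1],M[0,1]))
def go(p,ang=None,tip=False):
    """print shift in tool axes to world TCP p; turn about tool z so closing line is at ang (deg)"""
    t,M=tool(); d=M.T@(np.array(p)-t); s="d=%s"%np.round(d,4)
    if ang is not None:
        a=(ang-yaw()+90)%180-90; s+=" turn=%.4f"%(-np.radians(a))
    s+=" j6=%.2f"%readout.read_state()["joints"][5]; print(s)
def blobs(img,h0,h1,smin=90,vmin=60,amin=15,roi=None):
    hsv=cv2.cvtColor(img,cv2.COLOR_RGB2HSV); m=cv2.inRange(hsv,(h0,smin,vmin),(h1,255,255))
    n,l,st,ce=cv2.connectedComponentsWithStats(m)
    return [(ce[i].round(1),st[i].tolist()) for i in range(1,n) if st[i,4]>=amin]
```

Run:
```python
from h import *
img,K,W=shot("top")
np.set_printoptions(precision=4,suppress=True)
for n,p,z in [("grip",(322,195),.15),("grip_red_tag",(279,167),.008),("green tag",(260,167),.008),("yt",(241,167),.008),("pt",(222,167),.008),("yel",(384,203),.08),("green",(332,259),.08),("pur",(382,265),.08),("mat",(202,258),.004),("bar end L",(193,196),.114),("postR",(303,195),.114),("tape",(285,260),.02)]:
    print(n,px2w(K,W,p,z)[0])
for n,a in dict(purple=(125,160),green=(45,85),yellow=(20,33)).items(): print(n,[(c.tolist(),s[4]) for c,s in blobs(img,*a,smin=100,amin=8)])
go([.56,-.11,.3]); print(yaw())
```

```text
grip [ 0.6133 -0.126   0.15  ]
grip_red_tag [ 0.722  -0.0032  0.008 ]
green tag [0.7213 0.0574 0.008 ]
yt [0.7206 0.1179 0.008 ]
pt [0.7199 0.1785 0.008 ]
yel [ 0.6011 -0.3192  0.08  ]
green [ 0.4325 -0.1625  0.08  ]
pur [ 0.4166 -0.3101  0.08  ]
mat [0.4312 0.2339 0.004 ]
bar end L [0.611  0.2482 0.114 ]
postR [ 0.6177 -0.074   0.114 ]
tape [ 0.4279 -0.0248  0.02  ]
purple [([221.4, 167.0], 112), ([382.9, 246.9], 8), ([388.0, 249.3], 11), ([386.9, 256.2], 11), ([382.2, 264.5], 45), ([381.2, 275.4], 15), ([377.3, 280.8], 27)]
green [([259.0, 166.1], 139), ([426.9, 211.6], 27), ([332.0, 259.3], 30)]
yellow [([51.6, 23.2], 2823), ([346.6, 33.4], 12210), ([110.5, 145.1], 996), ([240.4, 166.5], 138), ([386.1, 185.2], 16), ([378.8, 187.1], 8), ([387.4, 191.1], 14), ([380.8, 192.5], 12), ([387.6, 201.3], 22), ([393.9, 217.1], 8), ([422.1, 296.7], 27)]
d=[-0.4984  0.3968 -0.0517] j6=-0.29
108.03157331720321
```

Run:
```python
from h import *
go([.53,-.06,.36],90.7)
```

```text
d=[-0.4854  0.4537 -0.1117] turn=0.3025 j6=-0.29
```

{"api": "send_path", "payload": {
  "plan": {"aperture":[0.05,0.05,0.05,0.05,0.05,0.05,0.05,0.05,0.05,0.05,0.05,0.05,0.05,0.05,0.05,0.05,0.05,0.05,0.05],"sx":[-0.485,-0.485,-0.485,-0.485,-0.485,-0.485,-0.485,-0.485,-0.485,-0.485,-0.485,-0.485,-0.485,-0.485,-0.485,-0.485,-0.485,-0.485,-0.485],"sy":[0.453,0.453,0.453,0.453,0.453,0.453,0.453,0.453,0.453,0.453,0.453,0.453,0.453,0.453,0.453,0.453,0.453,0.453,0.453],"sz":[-0.11,-0.11,-0.11,-0.11,-0.11,-0.11,-0.11,-0.11,-0.11,-0.11,-0.11,-0.11,-0.11,-0.11,-0.11,-0.11,-0.11,-0.11,-0.11],"turn":[0.3025,0.3025,0.3025,0.3025,0.3025,0.3025,0.3025,0.3025,0.3025,0.3025,0.3025,0.3025,0.3025,0.3025,0.3025,0.3025,0.3025,0.3025,0.3025]},
  "grip_n": 20
}}

```text
time: 1.73
tool_pos: [0.5298, -0.0604, 0.358]
orientation: [-0.001, -0.007, 1.0, -0.0]
force: [-0.2, 0.6, 0.6]
width: 0.0498
grasp_force: 0.0
```

Run:
```python
from h import *
img,K,W=shot("wrist"); cv2.imwrite("pics/w1.png",img[:,:,::-1]); print(yaw(),tool()[0],W)
```

```text
90.72320542722247 [ 0.52945505 -0.06112539  0.35814   ] [[-0.01370413  0.96356679  0.26711653  0.45789432]
 [ 0.99990541  0.01351796  0.00253588 -0.06267311]
 [-0.00116738  0.26712602 -0.9636609   0.4941211 ]
 [ 0.          0.          0.          1.        ]]
```

View pics/w1.png

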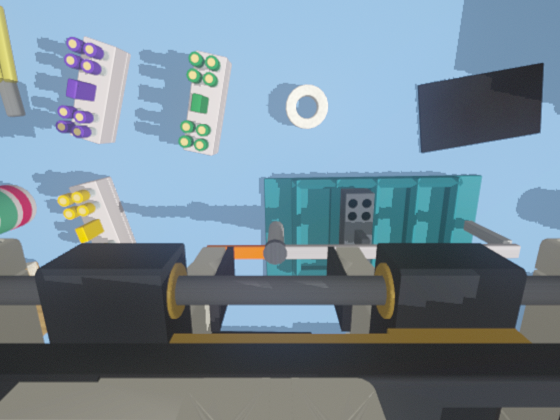

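{"api": "send_path", "payload": {
  "plan": {"aperture":[0.05,0.05,0.05,0.05,0.05,0.05],"sx":[0.11,0.11,0.11,0.11,0.11,0.11],"sy":[0.08,0.08,0.08,0.08,0.08,0.08],"sz":[-0.06,-0.06,-0.06,-0.06,-0.06,-0.06],"turn":[0,0,0,0,0,0]}
}}

```text
time: 2.28
tool_pos: [0.4179, 0.0171, 0.4197]
orientation: [0.002, -0.006, 1.0, 0.001]
force: [0.9, -0.3, 0.5]
width: 0.05
grasp_force: 0.0
```

Run:
```python
from h import *
img,K,W=shot("wrist"); cv2.imwrite("pics/w2.png",img[:,:,::-1]); np.savez("w2.npz",img=img,K=K,W=W)
for n,a in dict(purple=(125,160),green=(45,80),yellow=(22,33),red=(0,8),orange=(8,16)).items():
  for c,s in blobs(img,*a,smin=120,amin=60): print(n,c,s,px2w(K,W,c,.008).round(4),px2w(K,W,c,.088).round(4))
```

```text
purple [ 77.7 140.7] [73, 137, 10, 9, 61] [[ 0.3763 -0.3282  0.008 ]] [[ 0.3718 -0.2781  0.088 ]]
purple [ 74.5 152.3] [64, 149, 17, 9, 71] [[ 0.3958 -0.3368  0.008 ]] [[ 0.3884 -0.2854  0.088 ]]
purple [ 64.7 170.6] [53, 164, 25, 15, 279] [[ 0.4274 -0.359   0.008 ]] [[ 0.4155 -0.3044  0.088 ]]
purple [ 68.7 190.9] [59, 187, 17, 11, 77] [[ 0.4634 -0.3581  0.008 ]] [[ 0.4462 -0.3036  0.088 ]]
purple [ 61.7 200. ] [48, 194, 26, 14, 114] [[ 0.4801 -0.3734  0.008 ]] [[ 0.4605 -0.3167  0.088 ]]
green [162.3 181. ] [155, 174, 16, 15, 181] [[ 0.4436 -0.1909  0.008 ]] [[ 0.4292 -0.1608  0.088 ]]
green [153.9 203.5] [147, 195, 12, 21, 75] [[ 0.4845 -0.2095  0.008 ]] [[ 0.4642 -0.1767  0.088 ]]
green [167.2 206. ] [159, 197, 13, 21, 84] [[ 0.4888 -0.1861  0.008 ]] [[ 0.4679 -0.1567  0.088 ]]
green [298.6 321.7] [288, 315, 22, 14, 300] [[0.7248 0.0566 0.008 ]] [[0.6693 0.0505 0.088 ]]
yellow [ 57.6 253.1] [48, 248, 24, 14, 97] [[ 0.5826 -0.399   0.008 ]] [[ 0.5479 -0.3385  0.088 ]]
yellow [391.5 299. ] [388, 286, 7, 25, 66] [[0.6714 0.237  0.008 ]] [[0.6238 0.2045 0.088 ]]
yellow [328.3 321.7] [318, 315, 23, 14, 298] [[0.724 0.116 0.008]] [[0.6687 0.1012 0.088 ]]
red [268.5 322.1] [258, 316, 22, 13, 283] [[ 0.7264 -0.0036  0.008 ]] [[ 0.6708 -0.001   0.088 ]]
```

View pics/w2.png

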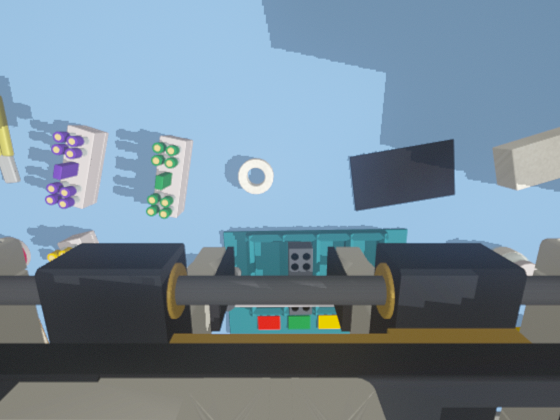

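Run:
```python
from h import *
img,K,W=shot("top"); np.set_printoptions(precision=4,suppress=True)
print("top cam at",W[:3,3])
for n,a in dict(purple=(125,160),green=(45,80),yellow=(22,33),red=(0,6),orange=(6,16)).items():
  for c,s in blobs(img,*a,smin=120,amin=25):
    if 180<c[0]<345 and 150<c[1]<210: print(n,c,s,px2w(K,W,c,.010),px2w(K,W,c,.114))
cv2.imwrite("pics/t2.png",cv2.resize(img[145:240,180:345],None,fx=4.8,fy=4.8,interpolation=cv2.INTER_CUBIC)[:,:,::-1])
import cv2
w=cv2.imread("pics/w1.png")[:,:,::-1]
# w1 pose
T=np.array([[-0.01370413,0.96356679,0.26711653,0.45789432],[0.99990541,0.01351796,0.00253588,-0.06267311],[-0.00116738,0.26712602,-0.9636609,0.4941211],[0,0,0,1]])
K2=np.load("w2.npz")["K"]
for n,a in dict(orange=(6,16),tabG=(45,80)).items():
  for c,s in blobs(w,*a,smin=120,amin=40): print(n,c,s,px2w(K2,T,c,.109),px2w(K2,T,c,.088))
print(px2w(K2,T,[(275,252),(515,252)],.112),px2w(K2,T,[(264,178),(479,177)],.008))
```

```text
top cam at [0.4302 0.0036 1.4404]
purple [221.3 167.1] [215, 163, 13, 9, 111] [[0.7191 0.1805 0.01  ]] [[0.6981 0.1676 0.114 ]]
green [259.2 166. ] [252, 162, 15, 9, 130] [[0.7241 0.0599 0.01  ]] [[0.7027 0.0558 0.114 ]]
yellow [240.2 166.7] [234, 162, 14, 10, 115] [[0.7211 0.1203 0.01  ]] [[0.6999 0.1118 0.114 ]]
red [278. 166.] [272, 162, 13, 9, 117] [[0.7248 0.     0.01  ]] [[0.7034 0.0003 0.114 ]]
orange [317.4 195.2] [305, 191, 26, 8, 154] [[ 0.6323 -0.1256  0.01  ]] [[ 0.6176 -0.1162  0.114 ]]
orange [248.4 252. ] [234, 246, 31, 13, 386] [[ 0.6182 -0.1028  0.109 ]] [[ 0.6269 -0.105   0.088 ]]
tabG [196.2  59.7] [189, 52, 14, 14, 65] [[ 0.3878 -0.1581  0.109 ]] [[ 0.384  -0.1634  0.088 ]]
tabG [213.2  63.7] [205, 56, 14, 14, 65] [[ 0.3916 -0.1393  0.109 ]] [[ 0.388  -0.1435  0.088 ]]
tabG [194.   75.8] [187, 69, 13, 13, 62] [[ 0.4045 -0.1616  0.109 ]] [[ 0.4016 -0.167   0.088 ]]
tabG [211.2  79.8] [203, 73, 14, 13, 56] [[ 0.4085 -0.1423  0.109 ]] [[ 0.4058 -0.1466  0.088 ]]
tabG [198.7 103.1] [191, 94, 17, 18, 234] [[ 0.4337 -0.1579  0.109 ]] [[ 0.4324 -0.1631  0.088 ]]
tabG [188.7 125.3] [181, 121, 13, 11, 41] [[ 0.4587 -0.1711  0.109 ]] [[ 0.4587 -0.177   0.088 ]]
tabG [185.5 140.6] [179, 136, 12, 11, 48] [[ 0.4763 -0.176   0.109 ]] [[ 0.4773 -0.1822  0.088 ]]
tabG [203.2 143.4] [197, 139, 10, 11, 40] [[ 0.4793 -0.155   0.109 ]] [[ 0.4805 -0.1601  0.088 ]]
[[ 0.6164 -0.0678  0.112 ]
 [ 0.612   0.2449  0.112 ]] [[ 0.5362 -0.0875  0.008 ]
 [ 0.53    0.2461  0.008 ]]
```

View pics/t2.png

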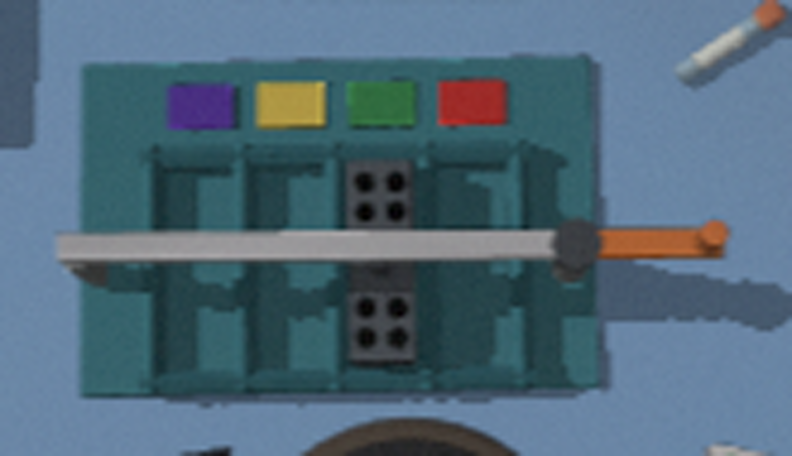

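Run:
```python
from h import *
go([.617,-.1455,.145],91); go([.617,-.1455,.25])
```

```text
d=[-0.1965 -0.1646  0.2731] turn=-0.0060 j6=-2.07
d=[-0.1965 -0.1646  0.1681] j6=-2.07
```

{"api": "send_path", "payload": {
  "plan": {"aperture":[0.05,0.05,0.05,0.05,0.05,0.05,0.05,0.05,0.05,0.05,0.05,0.05,0.05,0.0,0.0,0.0,0.0,0.0],"sx":[-0.197,-0.197,-0.197,-0.197,-0.197,-0.197,-0.197,-0.197,-0.197,-0.197,-0.197,-0.197,-0.197,-0.197,-0.197,-0.197,-0.197,-0.197],"sy":[-0.165,-0.165,-0.165,-0.165,-0.165,-0.165,-0.165,-0.165,-0.165,-0.165,-0.165,-0.165,-0.165,-0.165,-0.165,-0.165,-0.165,-0.165],"sz":[0.17,0.17,0.17,0.17,0.17,0.17,0.17,0.17,0.17,0.2,0.235,0.273,0.273,0.273,0.273,0.273,0.273,0.273],"turn":[0,0,0,0,0,0,0,0,0,0,0,0,0,0,0,0,0,0]},
  "grip_n": 15
}}

```text
time: 3.88
tool_pos: [0.6186, -0.1448, 0.1473]
orientation: [0.001, -0.006, 1.0, 0.0]
force: [-0.3, 0.0, 0.9]
width: 0.0223
grasp_force: 0.0
```

Run:
```python
from h import *
p=tool()[0];M=tool()[1]; c=np.array([.6152,-.0655]); d=p[:2]-c; print(p,np.hypot(*d),np.degrees(np.arctan2(*d[::-1])))
u=d/np.hypot(*d)
for a in range(10,101,10):
    q=R.from_euler('z',-a,degrees=True).as_matrix()[:2,:2]@(u*.08); t=(q-u*.08); print(a,(M.T@np.r_[t,0]).round(4))
```

```text
[ 0.61856364 -0.14478716  0.14731303] 0.07935847329380338 -87.57076758088922
10 [ 0.0139  0.0008 -0.    ]
20 [ 0.0275  0.004  -0.0001]
30 [ 0.0403  0.0095 -0.0001]
40 [ 0.052   0.0172 -0.0001]
50 [ 0.0621  0.0267 -0.0002]
60 [ 0.0704  0.0379 -0.0002]
70 [ 0.0767  0.0504 -0.0002]
80 [ 0.0807  0.0637 -0.0002]
90 [ 0.0824  0.0776 -0.0002]
100 [ 0.0816  0.0915 -0.0002]
```

{"api": "send_path", "payload": {
  "plan": {"aperture":[0,0,0,0,0,0,0,0,0,0,0,0,0,0,0],"sx":[0,0,0,0.0139,0.0275,0.0403,0.052,0.0621,0.0704,0.0767,0.0807,0.082,0.0822,0.0822,0.0822],"sy":[0,0,0,0.0008,0.004,0.0095,0.0172,0.0267,0.0379,0.0504,0.0637,0.073,0.0785,0.0795,0.0795],"sz":[0,0,0,0,0,0,0,0,0,0,0,0,0,0,0],"turn":[0,0,0,0,0,0,0,0,0,0,0,0,0,0,0]},
  "grip_n": 15
}}

```text
time: 5.13
tool_pos: [0.5321, -0.0686, 0.1461]
orientation: [-0.002, -0.006, 1.0, -0.002]
force: [-6.3, -11.7, 5.9]
width: 0.0155
grasp_force: 15.0
```

Run:
```python
from h import *
p=tool()[0];print(p); c=np.array([.6152,-.0655]); d=p[:2]-c; print(np.hypot(*d),np.degrees(np.arctan2(*d[::-1])))
img,K,W=shot("top"); cv2.imwrite("pics/t3.png",img[120:280,150:430][:,:,::-1])
```

```text
[ 0.53212099 -0.06858927  0.14609938]
0.08313642464474853 -177.8704545639913
```

{"api": "send_path", "payload": {
  "plan": {"aperture":[0.05,0.05,0.05,0.05,0.05,0.05,0.05,0.05,0.05,0.05,0.05,0.05],"sx":[0,0,0,0,0,0.05,0.05,0.05,0.05,0.05,0.05,0.05],"sy":[0,0,0,0,0,0.12,0.12,0.12,0.12,0.12,0.12,0.12],"sz":[0,0,0,-0.04,-0.08,-0.214,-0.214,-0.214,-0.214,-0.214,-0.214,-0.214],"turn":[0,0,0,0,0,0,0,0,0,0,0,0]}
}}

```text
time: 6.18
tool_pos: [0.4833, 0.0543, 0.3608]
orientation: [0.001, -0.007, 1.0, 0.001]
force: [0.1, -0.0, -0.3]
width: 0.0503
grasp_force: 0.0
```

Run:
```python
from h import *
img,K,W=shot("wrist"); cv2.imwrite("pics/w3.png",img[:,:,::-1]); np.savez("w3.npz",img=img,K=K,W=W)
```

```text
(no output)
```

View pics/w3.png

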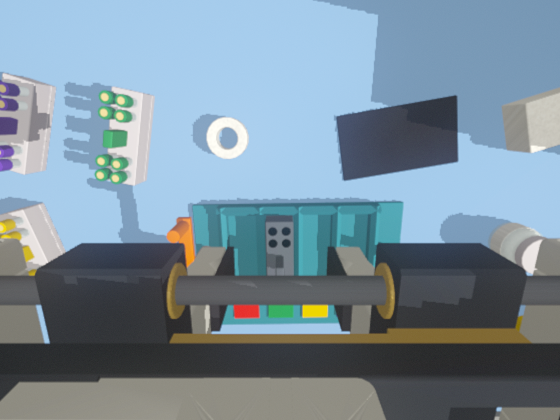

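Run:
```python
from h import *
np.set_printoptions(precision=4,suppress=True)
d=np.load("w3.npz");img,K,W=d["img"],d["K"],d["W"]
for n,a in dict(green=(45,80),yellow=(22,33),red=(0,6)).items():
  for c,s in blobs(img,*a,smin=120,amin=150): print(n,c,s,px2w(K,W,c,.008),px2w(K,W,c,.088))
b=px2w(K,W,[(272,231),(285,231),(272,243),(286,243)],.053);print("bores",b,b.mean(0))
m=px2w(K,W,[(337,117),(456,97),(458,158),(343,180)],.004);print("mat",m,m.mean(0))
print("front",px2w(K,W,[(193,207),(402,203)],.008)); print("tab",px2w(K,W,(274,258),.096), "grip",px2w(K,W,(177,229),.155))
cv2.imwrite("pics/w3c.png",cv2.resize(img[190:330,180:420],None,fx=3.3,fy=3.3,interpolation=cv2.INTER_CUBIC)[:,:,::-1])
```

```text
green [116.7  98.8] [99, 91, 33, 16, 164] [[ 0.3781 -0.1877  0.008 ]] [[ 0.3834 -0.1485  0.088 ]]
green [113.7 138.5] [103, 131, 23, 16, 326] [[ 0.4348 -0.1993  0.008 ]] [[ 0.4309 -0.1582  0.088 ]]
green [280.  310.9] [268, 305, 25, 13, 322] [[0.7277 0.0562 0.008 ]] [[0.6758 0.0555 0.088 ]]
yellow [314.4 310.4] [302, 305, 26, 12, 302] [[0.7258 0.1169 0.008 ]] [[0.6743 0.1062 0.088 ]]
red [246.  310.9] [234, 305, 25, 13, 313] [[ 0.7285 -0.0039  0.008 ]] [[0.6765 0.0052 0.088 ]]
bores [[0.5634 0.0419 0.053 ]
 [0.5631 0.0613 0.053 ]
 [0.5825 0.0421 0.053 ]
 [0.5822 0.0631 0.053 ]] [0.5728 0.0521 0.053 ]
mat [[0.3987 0.1368 0.004 ]
 [0.3679 0.3104 0.004 ]
 [0.4567 0.3282 0.004 ]
 [0.4936 0.1523 0.004 ]] [0.4292 0.2319 0.004 ]
front [[ 0.5401 -0.086   0.008 ]
 [ 0.5286  0.2484  0.008 ]]
tab [[0.5878 0.0459 0.096 ]] grip [[ 0.5275 -0.0644  0.155 ]]
```

View pics/w3c.png

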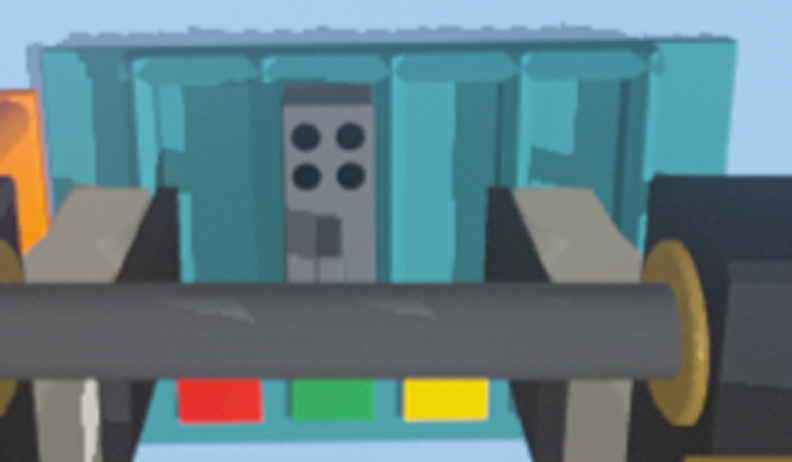

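Run:
```python
from h import *
go([.613,.0545,.083],91)
```

```text
d=[-0.1298 -0.001   0.2767] turn=-0.0038 j6=-2.07
```

{"api": "send_path", "payload": {
  "plan": {"aperture":[0.044,0.044,0.044,0.044,0.044,0.044,0.044,0.044,0.044,0.044,0,0,0,0,0,0,0,0],"sx":[-0.13,-0.13,-0.13,-0.13,-0.13,-0.13,-0.13,-0.13,-0.13,-0.13,-0.13,-0.13,-0.13,-0.13,-0.13,-0.13,-0.13,-0.13],"sy":[-0.001,-0.001,-0.001,-0.001,-0.001,-0.001,-0.001,-0.001,-0.001,-0.001,-0.001,-0.001,-0.001,-0.001,-0.001,-0.001,-0.001,-0.001],"sz":[0.15,0.15,0.15,0.15,0.15,0.19,0.22,0.25,0.277,0.277,0.277,0.277,0.277,0.277,0.277,0.277,0.277,0.277],"turn":[0,0,0,0,0,0,0,0,0,0,0,0,0,0,0,0,0,0]},
  "grip_n": 25
}}

```text
time: 7.73
tool_pos: [0.6135, 0.054, 0.0829]
orientation: [0.0, -0.006, 1.0, 0.0]
force: [-0.7, 2.3, 0.4]
width: 0.0116
grasp_force: 25.0
```

```bash
python3 -c "
from h import *
print(tool()[0]);go([.4295,.2325,.30])"
```

```text
[0.61352676 0.05403095 0.08294536]
d=[ 0.1816  0.1809 -0.2171] j6=-1.96
```

{"api": "send_path", "payload": {
  "plan": {"aperture":[0,0,0,0,0,0,0,0,0,0,0,0,0,0,0],"sx":[0,0,0,0.183,0.183,0.183,0.183,0.183,0.183,0.183,0.183,0.183,0.183,0.183,0.183],"sy":[0,0,0,0.181,0.181,0.181,0.181,0.181,0.181,0.181,0.181,0.181,0.181,0.181,0.181],"sz":[-0.03,-0.06,-0.09,-0.09,-0.09,-0.09,-0.09,-0.09,-0.09,-0.09,-0.06,-0.03,-0.01,0.003,0.003],"turn":[0,0,0,0,0,0,0,0,0,0,0,0,0,0,0]}
}}

```text
time: 8.98
tool_pos: [0.4276, 0.2313, 0.0778]
orientation: [-0.001, -0.006, 1.0, -0.002]
force: [-0.8, -0.0, -1.7]
width: 0.0118
grasp_force: 25.0
```

```bash
python3 -c "
from h import *
print(tool()[0])"
```

```text
[0.42759815 0.23129508 0.07782519]
```

{"api": "send_path", "payload": {
  "plan": {"aperture":[0,0,0.044,0.044,0.044,0.044,0.044,0.044],"sx":[0,0,0,0,0,0,0,0],"sy":[0,0,0,0,0,0,0,0],"sz":[0.002,0.003,0.002,0.002,0.002,-0.04,-0.08,-0.12],"turn":[0,0,0,0,0,0,0,0]}
}}

```text
time: 9.65
tool_pos: [0.4278, 0.2319, 0.2011]
orientation: [-0.0, -0.006, 1.0, -0.0]
force: [1.3, 1.1, -0.7]
width: 0.0423
grasp_force: 0.0
```

```bash
python3 -c "
from h import *
go([.50,-.235,.42],91)"
```

```text
d=[-0.0663 -0.468  -0.2185] turn=-0.0051 j6=-2.46
```

{"api": "send_path", "payload": {
  "plan": {"aperture":[0.06,0.06,0.06,0.06,0.06,0.06,0.06,0.06,0.06,0.06,0.06,0.06,0.06,0.06,0.06],"sx":[-0.066,-0.066,-0.066,-0.066,-0.066,-0.066,-0.066,-0.066,-0.066,-0.066,-0.066,-0.066,-0.066,-0.066,-0.066],"sy":[-0.468,-0.468,-0.468,-0.468,-0.468,-0.468,-0.468,-0.468,-0.468,-0.468,-0.468,-0.468,-0.468,-0.468,-0.468],"sz":[-0.2185,-0.2185,-0.2185,-0.2185,-0.2185,-0.2185,-0.2185,-0.2185,-0.2185,-0.2185,-0.2185,-0.2185,-0.2185,-0.2185,-0.2185],"turn":[0,0,0,0,0,0,0,0,0,0,0,0,0,0,0]}
}}

```text
time: 10.9
tool_pos: [0.4997, -0.2358, 0.418]
orientation: [0.0, -0.005, 1.0, 0.0]
force: [-0.5, 0.4, -0.7]
width: 0.0599
grasp_force: 0.0
```

Run:
```python
from h import *
np.set_printoptions(precision=4,suppress=True)
img,K,W=shot("wrist"); cv2.imwrite("pics/w4.png",img[:,:,::-1]); np.savez("w4.npz",img=img,K=K,W=W)
for n,a in dict(purple=(125,160),green=(45,80),yellow=(20,33)).items():
  for c,s in blobs(img,*a,smin=120,amin=40): print(n,c,s,px2w(K,W,c,.08),px2w(K,W,c,.086))
```

```text
purple [226.8 117.8] [221, 111, 13, 15, 140] [[ 0.4178 -0.3154  0.08  ]] [[ 0.4179 -0.3144  0.086 ]]
green [329.3 128.6] [325, 122, 10, 14, 97] [[ 0.4314 -0.1669  0.08  ]] [[ 0.4313 -0.1678  0.086 ]]
yellow [213.2 214.9] [200, 203, 27, 25, 283] [[ 0.5635 -0.3419  0.08  ]] [[ 0.5618 -0.3406  0.086 ]]
yellow [221.  237.6] [215, 228, 13, 19, 178] [[ 0.6011 -0.3312  0.08  ]] [[ 0.5989 -0.3301  0.086 ]]
yellow [233.5 258.8] [226, 249, 14, 22, 144] [[ 0.6376 -0.3124  0.08  ]] [[ 0.6349 -0.3114  0.086 ]]
yellow [405.2 291.3] [392, 263, 23, 56, 636] [[ 0.6937 -0.026   0.08  ]] [[ 0.6904 -0.0286  0.086 ]]
yellow [153.6 297. ] [147, 265, 20, 54, 489] [[ 0.7087 -0.4494  0.08  ]] [[ 0.7052 -0.4468  0.086 ]]
yellow [403.8 336.7] [192, 328, 360, 16, 3426] [[ 0.7825 -0.0181  0.08  ]] [[ 0.778  -0.0209  0.086 ]]
```

View pics/w4.png

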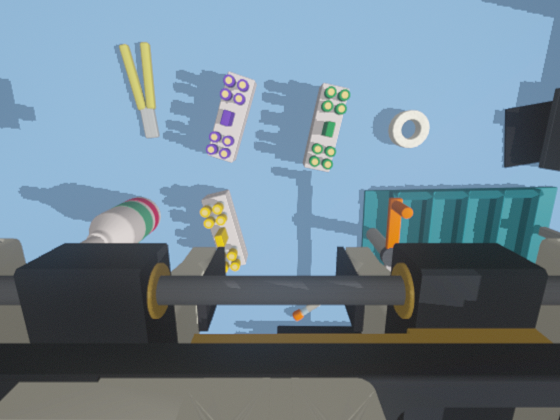

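Run:
```python
from h import *
np.set_printoptions(precision=4,suppress=True)
d=np.load("w4.npz");K,W=d["K"],d["W"]
P=dict(green=[(330,92),(344,95),(325,106),(340,108),(317,148),(330,152),(314,161),(327,163)],
purple=[(229,80),(242,85),(226,94),(239,99),(214,137),(228,141),(211,149),(224,153)])
for n,p in P.items():
    w=px2w(K,W,p,.080); a,b=w[:4].mean(0),w[4:].mean(0); v=b-a
    print(n,w.mean(0),"sep",np.hypot(*v[:2]),"axis deg",np.degrees(np.arctan2(v[1],v[0])))
w=px2w(K,W,[(206,212),(219,209),(208,224),(220,222)],.08); print("yellow group",w,w.mean(0))
# white block top long edge of yellow: (229,192)->(245,261)
e=px2w(K,W,[(230,193),(245,262),(324,86),(306,168)],.045);v=e[1]-e[0];print("yellow edge",e,np.degrees(np.arctan2(v[1],v[0])))
cv2.imwrite("pics/w4c.png",cv2.resize(d["img"][60:275,190:360],None,fx=2.75,fy=2.75,interpolation=cv2.INTER_CUBIC)[:,:,::-1])
```

```text
green [ 0.4317 -0.1684  0.08  ] sep 0.07974296087244996 axis deg -10.526218718529448
purple [ 0.4179 -0.3159  0.08  ] sep 0.08044863917300674 axis deg -17.381457242117214
yellow group [[ 0.5589 -0.3529  0.08  ]
 [ 0.5539 -0.3324  0.08  ]
 [ 0.5786 -0.3508  0.08  ]
 [ 0.5751 -0.3318  0.08  ]] [ 0.5666 -0.342   0.08  ]
yellow edge [[ 0.5357 -0.3201  0.045 ]
 [ 0.659  -0.2979  0.045 ]
 [ 0.3697 -0.1728  0.045 ]
 [ 0.4934 -0.1961  0.045 ]] 10.217160437497535
```

View pics/w4c.png

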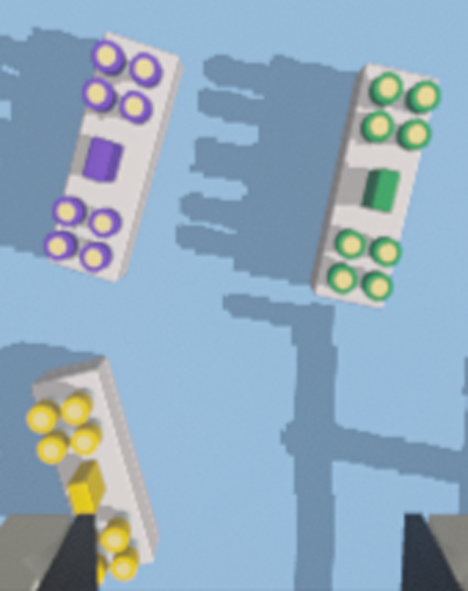

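```bash
python3 -c "
from h import *
go([.4317,-.1684,.076],79.5)"
```

```text
d=[0.067  0.067  0.3417] turn=0.1943 j6=-1.47
```

{"api": "send_path", "payload": {
  "plan": {"aperture":[0.04,0.04,0.04,0.04,0.04,0.04,0.04,0.04,0.04,0.04,0.04,0,0,0,0,0,0,0],"sx":[0.067,0.067,0.067,0.067,0.067,0.067,0.067,0.067,0.067,0.067,0.067,0.067,0.067,0.067,0.067,0.067,0.067,0.067],"sy":[0.067,0.067,0.067,0.067,0.067,0.067,0.067,0.067,0.067,0.067,0.067,0.067,0.067,0.067,0.067,0.067,0.067,0.067],"sz":[0.2,0.2,0.2,0.2,0.2,0.2,0.24,0.275,0.31,0.342,0.342,0.342,0.342,0.342,0.342,0.342,0.342,0.342],"turn":[0.194,0.194,0.194,0.194,0.194,0.194,0.194,0.194,0.194,0.194,0.194,0.194,0.194,0.194,0.194,0.194,0.194,0.194]},
  "grip_n": 30
}}

```text
time: 12.45
tool_pos: [0.4326, -0.1686, 0.0771]
orientation: [0.001, 0.091, 0.996, 0.0]
force: [-2.0, 3.0, 8.2]
width: 0.0118
grasp_force: 30.0
```

```bash
python3 -c "
from h import *
print(yaw());go([.6135,.0543,.20],91)"
```

```text
79.5905778394331
d=[-0.1379  0.2519 -0.1225] turn=-0.1991 j6=-1.81
```

{"api": "send_path", "payload": {
  "plan": {"aperture":[0,0,0,0,0,0,0,0,0,0,0,0,0,0,0,0,0,0,0,0],"sx":[0,0,0,0,0,0,-0.138,-0.138,-0.138,-0.138,-0.138,-0.138,-0.138,-0.138,-0.138,-0.138,-0.138,-0.138,-0.138,-0.138],"sy":[0,0,0,0,0,0,0.252,0.252,0.252,0.252,0.252,0.252,0.252,0.252,0.252,0.252,0.252,0.252,0.252,0.252],"sz":[-0.03,-0.065,-0.1,-0.135,-0.17,-0.205,-0.205,-0.205,-0.205,-0.205,-0.205,-0.205,-0.205,-0.205,-0.17,-0.135,-0.1,-0.07,-0.05,-0.05],"turn":[0,0,0,0,0,0,-0.199,-0.199,-0.199,-0.199,-0.199,-0.199,-0.199,-0.199,-0.199,-0.199,-0.199,-0.199,-0.199,-0.199]}
}}

```text
time: 14.12
tool_pos: [0.6098, 0.0532, 0.1208]
orientation: [-0.004, -0.008, 1.0, -0.001]
force: [-1.0, -0.8, -3.4]
width: 0.0119
grasp_force: 30.0
```

Run:
```python
from h import *
go([.6135,.0543,.084],91)
img,K,W=shot("wrist"); cv2.imwrite("pics/w5.png",img[:,:,::-1]); np.savez("w5.npz",img=img,K=K,W=W)
```

```text
d=[-0.0041  0.0011  0.0368] turn=-0.0015 j6=-1.96
```

View pics/w5.png

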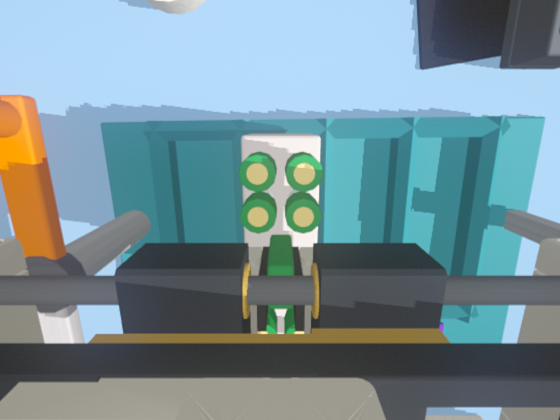

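Run:
```python
from h import *
np.set_printoptions(precision=4,suppress=True)
d=np.load("w5.npz");K,W=d["K"],d["W"];t,M=tool()
w=px2w(K,W,[(258,173),(302,173),(258,217),(302,216)],t[2]-.077+.080);print(w.mean(0),w.mean(0)+[.04,0,0],t)
img=d["img"]; 
print(px2w(K,W,[(327,122),(412,121),(497,120)],.032)); print(px2w(K,W,[(104,124),(542,117)],.008))
cv2.imwrite("pics/w5c.png",cv2.resize(img[105:245,90:560],None,fx=1.7,fy=3,interpolation=cv2.INTER_CUBIC)[:,:,::-1])
```

```text
[0.5662 0.051  0.1267] [0.6062 0.051  0.1267] [0.6115 0.0535 0.1237]
[[0.5341 0.0824 0.032 ]
 [0.5325 0.1407 0.032 ]
 [0.5309 0.1988 0.032 ]]
[[ 0.5378 -0.0844  0.008 ]
 [ 0.5274  0.2481  0.008 ]]
```

View pics/w5c.png

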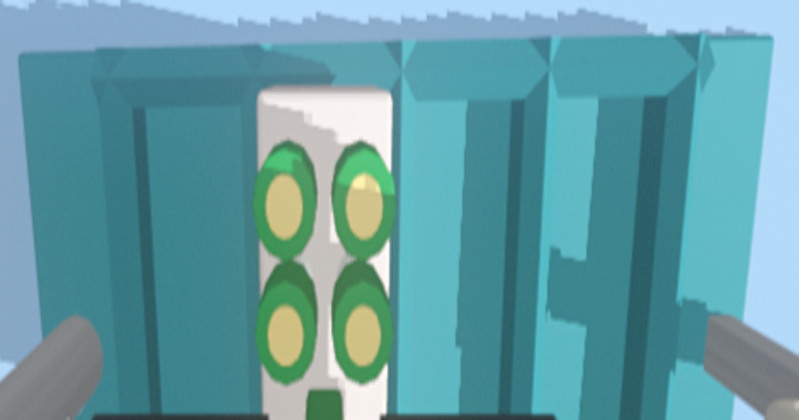

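Run:
```python
from h import *
np.set_printoptions(precision=4,suppress=True)
d=np.load("w5.npz");K,W=d["K"],d["W"]
print("TCP at shot", (W@np.linalg.inv(vision.camera("wrist")["hand_eye"]))[:3,3], tool()[0])
c=px2w(K,W,[(153,121),(243,120),(326.5,119.5),(413,118.5),(502,117)],.032); print(c)
print(np.polyfit(c[:,1],c[:,0],1))
a=np.radians(1.6); u=np.array([np.cos(a),np.sin(a)])
print("pocket y at crest", (c[1]+c[2])/2, "centre", (c[1]+c[2])[:2]/2+.074*u)
for h in (.080,.083): print(px2w(K,W,[(258,173),(302,173),(258,217),(302,216)],.1237-.077+h).mean(0)[:2]+.04*u)
print("white front top edge",px2w(K,W,[(242,136),(320,135)],.1237-.077+.045), px2w(K,W,[(242,136),(320,135)],.1237-.077+.045).mean(0)[:2]+.065*u)
go([.6135,.0543,.084],91.6); print(yaw())
```

```text
TCP at shot [0.6098 0.0532 0.1208] [0.6131 0.0539 0.126 ]
[[ 0.5353 -0.0373  0.032 ]
 [ 0.5337  0.0246  0.032 ]
 [ 0.5325  0.082   0.032 ]
 [ 0.5309  0.1412  0.032 ]
 [ 0.5289  0.2018  0.032 ]]
[-0.0263  0.5344]
pocket y at crest [0.5331 0.0533 0.032 ] centre [0.6071 0.0554]
[0.6062 0.0521]
[0.6056 0.0521]
white front top edge [[0.543  0.031  0.0917]
 [0.5418 0.0709 0.0917]] [0.6074 0.0528]
d=[-0.0005  0.0004  0.042 ] turn=-0.0106 j6=-1.96
90.99326813099145
```

```bash
python3 -c "
from h import *
go([.611,.056,.0845],91.5)"
```

```text
d=[0.002  0.0021 0.0415] turn=-0.0088 j6=-1.96
```

{"api": "send_path", "payload": {
  "plan": {"aperture":[0,0,0,0,0,0,0,0],"sx":[0.002,0.002,0.002,0.002,0.002,0.002,0.002,0.002],"sy":[0.002,0.002,0.002,0.002,0.002,0.002,0.002,0.002],"sz":[0,0.01,0.02,0.028,0.034,0.039,0.0415,0.0415],"turn":[-0.009,-0.009,-0.009,-0.009,-0.009,-0.009,-0.009,-0.009]}
}}

```text
time: 14.88
tool_pos: [0.6192, 0.0575, 0.0915]
orientation: [0.008, -0.015, 1.0, 0.001]
force: [5.8, -2.5, 28.0]
width: 0.0119
grasp_force: 30.0
```

{"api": "send_path", "payload": {
  "plan": {"aperture":[0,0,0,0,0],"sx":[0,0,0,0,0],"sy":[0,0,0,0,0],"sz":[-0.01,-0.02,-0.02,-0.02,-0.02],"turn":[0,0,0,0,0]}
}}

```text
time: 15.3
tool_pos: [0.6103, 0.0561, 0.1035]
orientation: [-0.001, -0.013, 1.0, -0.0]
force: [-0.7, -0.5, -2.2]
width: 0.012
grasp_force: 30.0
```

Run:
```python
from h import *
np.set_printoptions(precision=4,suppress=True)
for i in range(2): s=vision.camera("top")
img,K,W=shot("wrist"); print(tool()[0],yaw()); cv2.imwrite("pics/w6.png",img[:,:,::-1]); np.savez("w6.npz",img=img,K=K,W=W)
```

```text
[0.6106 0.0561 0.1035] 91.50123314181785
```

View pics/w6.png

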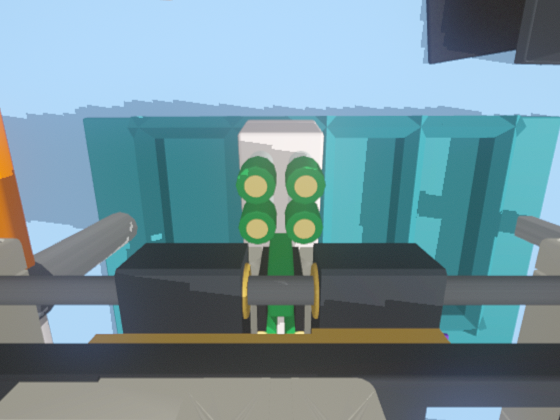

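Run:
```python
from h import *
np.set_printoptions(precision=4,suppress=True)
d=np.load("w6.npz");K,W=d["K"],d["W"];img=d["img"]
print("cam",W[:3,3],W[:3,2])
g=cv2.cvtColor(img,cv2.COLOR_RGB2GRAY); print(img[114:150:2,300].tolist())
print("top edge",px2w(K,W,[(240,131.5),(322,131.5)],.0715)); print("bot edge",px2w(K,W,[(246,122),(318,122)],.0265))
c=px2w(K,W,[(256,186),(306,186),(258,229),(304,229)],.1065);print("caps",c,c.mean(0))
print("crest",px2w(K,W,[(141,118),(327,117.5),(420,117),(518,117)],.032))
```

```text
cam [0.5387 0.053  0.2396] [ 0.2663  0.0054 -0.9639]
[[143, 175, 205], [108, 167, 185], [97, 161, 177], [162, 169, 175], [180, 178, 182], [172, 170, 174], [173, 169, 172], [173, 169, 173], [172, 169, 172], [198, 194, 195], [236, 231, 230], [245, 240, 238], [247, 242, 240], [247, 242, 240], [246, 241, 239], [247, 241, 239], [247, 241, 239], [247, 241, 239]]
top edge [[0.5419 0.032  0.0715]
 [0.5408 0.0743 0.0715]]
bot edge [[0.5367 0.0303 0.0265]
 [0.5354 0.0771 0.0265]]
caps [[0.5637 0.043  0.1065]
 [0.5631 0.0644 0.1065]
 [0.583  0.044  0.1065]
 [0.5825 0.0645 0.1065]] [0.5731 0.054  0.1065]
crest [[ 0.536  -0.0355  0.032 ]
 [ 0.5327  0.082   0.032 ]
 [ 0.5308  0.1406  0.032 ]
 [ 0.5292  0.2022  0.032 ]]
```

Run:
```python
from h import *
np.set_printoptions(precision=4,suppress=True)
for f in ("w5","w6"):
    d=np.load(f+".npz");K,W=d["K"],d["W"];g=cv2.cvtColor(d["img"],cv2.COLOR_RGB2GRAY)
    print(f,W[:3,3]); 
    for u in (350,385,450): print(u,g[112:150,u].tolist())
    for v in (135,137,139,141): print(v,px2w(K,W,[(370,v)],.025), px2w(K,W,[(370,v)],.008))
    cols=g[170,90:560]; print(cols[::3].tolist())
```

```text
w5 [0.539  0.0511 0.2574]
350 [164, 165, 166, 166, 165, 163, 151, 139, 139, 139, 138, 139, 138, 138, 138, 137, 138, 140, 140, 139, 140, 140, 139, 139, 139, 141, 147, 161, 162, 162, 161, 161, 160, 161, 160, 161, 162, 161]
385 [165, 164, 165, 165, 164, 158, 140, 135, 136, 137, 136, 136, 136, 136, 134, 137, 135, 138, 136, 136, 136, 135, 135, 135, 135, 133, 125, 118, 119, 118, 118, 119, 118, 117, 117, 117, 115, 118]
450 [162, 164, 164, 163, 158, 141, 133, 133, 135, 135, 134, 134, 134, 133, 134, 136, 134, 135, 135, 135, 135, 135, 135, 135, 133, 124, 117, 116, 116, 115, 115, 115, 115, 115, 115, 116, 115, 113]
135 [[0.5424 0.1146 0.025 ]] [[0.5427 0.1193 0.008 ]]
137 [[0.5438 0.1148 0.025 ]] [[0.5442 0.1194 0.008 ]]
139 [[0.5452 0.1149 0.025 ]] [[0.5456 0.1196 0.008 ]]
141 [[0.5466 0.115  0.025 ]] [[0.5472 0.1197 0.008 ]]
[162, 161, 161, 161, 161, 161, 117, 115, 115, 115, 115, 115, 114, 115, 115, 113, 113, 113, 113, 114, 112, 105, 104, 103, 104, 103, 105, 84, 81, 86, 113, 112, 113, 113, 112, 113, 113, 112, 113, 114, 114, 114, 115, 115, 115, 116, 117, 116, 109, 110, 115, 118, 141, 191, 191, 
[... 1403 characters left out ...]
5, 113, 103, 104, 104, 103, 103, 103, 104, 80, 82, 83, 112, 113, 112, 111, 112, 111, 112, 112, 114, 113, 113, 114, 115, 112, 114, 114, 114, 117, 117, 111, 107, 109, 109, 110, 108, 117, 145, 118, 118, 119, 118, 121, 123, 110, 104, 101, 187, 191, 192, 175, 106, 107, 116, 125, 125, 125, 124, 123, 121, 127, 111, 114, 124, 165, 164, 163, 162, 161, 162, 163, 160, 161, 160, 162, 161, 161, 117, 118, 116, 117, 117, 116, 115, 114, 114, 86, 84, 85, 105, 105, 105, 105, 104, 158, 158, 160, 160, 160, 160, 160, 161, 160, 161, 113, 112, 114, 113, 113, 113, 112, 113, 114, 97, 81, 82, 81, 81, 90, 104, 103, 105, 103, 104, 144, 161, 162, 162, 162, 162, 163, 163, 163, 163, 163, 163, 163, 163, 169, 210, 210, 210]
```

{"api": "send_path", "payload": {
  "plan": {"aperture":[0,0,0,0,0,0,0],"sx":[-0.0105,-0.0105,-0.0105,-0.0105,-0.0105,-0.0105,-0.0105],"sy":[0,0,0,0,0,0,0],"sz":[0,0,0.004,0.008,0.011,0.013,0.013],"turn":[0,0,0,0,0,0,0]},
  "grip_n": 12
}}

```text
time: 16.03
tool_pos: [0.6208, 0.0564, 0.0915]
orientation: [-0.001, -0.013, 1.0, -0.0]
force: [-0.9, -0.9, -1.7]
width: 0.0115
grasp_force: 12.0
```

```bash
python3 -c "
from h import *
print(tool()[0],yaw())"
```

```text
[0.62075401 0.05639202 0.09145606] 91.51476324871044
```

{"api": "send_path", "payload": {
  "plan": {"aperture":[0,0,0,0],"sx":[0,0,0,0],"sy":[0,0,0,0],"sz":[0.003,0.006,0.007,0.007],"turn":[0,0,0,0]},
  "grip_n": 8
}}

```text
time: 16.37
tool_pos: [0.6221, 0.0565, 0.0857]
orientation: [0.001, -0.013, 1.0, -0.0]
force: [-3.0, -1.2, 8.8]
width: 0.0119
grasp_force: 8.0
```

```bash
python3 -c "
from h import *
print(tool()[0],yaw());img,K,W=shot('wrist');np.savez('w7.npz',img=img,K=K,W=W)
cv2.imwrite('pics/w7.png',img[100:250,200:360][:,:,::-1])
print([ (c,s) for c,s in blobs(img,45,80,smin=100,amin=100)])"
```

```text
[0.62207699 0.05645754 0.08574567] 91.54481172565661
[(array([279.6, 207.1]), [234, 150, 93, 126, 4871]), (array([280.4, 318.4]), [262, 305, 41, 29, 666])]
```

{"api": "send_path", "payload": {
  "plan": {"aperture":[0.036,0.036,0.036,0.036,0.036,0.036,0.036,0.036,0.036,0.036],"sx":[0,0,0,0,0.04,0.08,0.10,0.10,0.10,0.10],"sy":[0,0,0,0,0,0,0,0,0,0],"sz":[0,0,0,-0.04,-0.08,-0.12,-0.16,-0.2,-0.2,-0.2],"turn":[0,0,0,0,0,0,0,0,0,0]}
}}

```text
time: 17.25
tool_pos: [0.5231, 0.0543, 0.2916]
orientation: [0.005, -0.014, 1.0, 0.002]
force: [1.2, 0.5, 0.3]
width: 0.0362
grasp_force: 0.0
```

Run:
```python
from h import *
np.set_printoptions(precision=4,suppress=True)
img,K,W=shot("wrist"); np.savez("w8.npz",img=img,K=K,W=W); cv2.imwrite("pics/w8.png",img[:,:,::-1]); print(tool()[0])
```

```text
[0.5226 0.0544 0.2885]
```

View pics/w8.png

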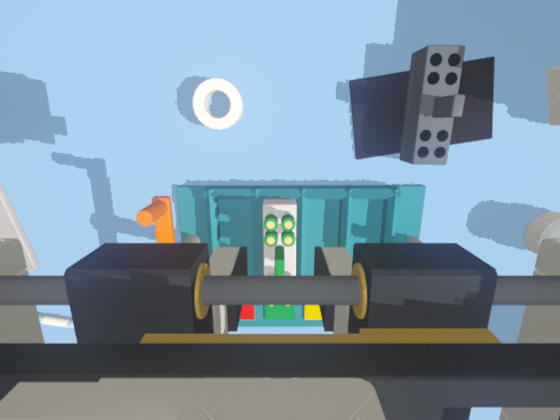

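Add to h.py:
```python
def caps(img,K,W,hue,z,roi):
    """cap group: mean world position of the coloured/cream tops inside roi=(u0,v0,u1,v1) via HoughCircles"""
    u0,v0,u1,v1=roi; g=cv2.cvtColor(img[v0:v1,u0:u1],cv2.COLOR_RGB2HSV)
    cream=cv2.inRange(g,(15,30,150),(35,140,255)) if hue!="yellow" else cv2.inRange(g,(20,120,120),(35,255,255))
    n,l,st,ce=cv2.connectedComponentsWithStats(cream)
    return [(np.round(ce[i]+[u0,v0],1).tolist(),int(st[i,4]),px2w(K,W,ce[i]+[u0,v0],z)[0].round(4).tolist()) for i in range(1,n) if st[i,4]>6]
```

Run:
```python
from h import *
np.set_printoptions(precision=4,suppress=True)
d=np.load("w8.npz");img,K,W=d["img"],d["K"],d["W"]
for c in caps(img,K,W,"g",.088,(255,200,305,250)): print(c)
g=cv2.cvtColor(img,cv2.COLOR_RGB2GRAY);print(g[195:220,280].tolist(), g[205,250:310].tolist())
print("slope foot x", [px2w(K,W,(325,v),.025)[0] for v in (194,196,198,200)],g[183:206,325].tolist())
print(px2w(K,W,(280,199),.053))
b=px2w(K,W,[(435,60),(454,60),(433,78),(451,79),(425,135),(442,136),(423,152),(440,153)],.049);print("empty",b.mean(0))
```

```text
([270.4, 224.5], 49, [0.5615, 0.0431, 0.088])
([287.9, 224.4], 48, [0.5608, 0.063, 0.088])
([270.5, 240.2], 48, [0.5804, 0.0436, 0.088])
([287.8, 240.1], 46, [0.5798, 0.0635, 0.088])
[132, 131, 126, 117, 139, 153, 152, 152, 158, 190, 225, 236, 235, 235, 224, 192, 184, 185, 186, 185, 186, 185, 186, 195, 214] [113, 111, 109, 108, 109, 109, 109, 109, 110, 110, 109, 108, 135, 182, 186, 184, 186, 191, 201, 209, 209, 209, 214, 225, 225, 225, 225, 225, 225, 225, 225, 226, 225, 225, 226, 225, 226, 226, 225, 226, 226, 226, 226, 226, 228, 224, 188, 121, 109, 111, 110, 119, 142, 157, 158, 156, 155, 155, 151, 152]
slope foot x [array([0.5384, 0.1123, 0.025 ]), array([0.5411, 0.1125, 0.025 ]), array([0.5438, 0.1126, 0.025 ]), array([0.5465, 0.1128, 0.025 ])] [159, 150, 123, 103, 101, 114, 131, 131, 132, 131, 131, 132, 132, 131, 131, 130, 121, 117, 118, 117, 117, 119, 118]
[[0.5399 0.0535 0.053 ]]
empty [0.4293 0.2304 0.049 ]
```

```bash
python3 -c "
from h import *
go([.50,-.235,.40],91)"
```

```text
d=[ 0.0296 -0.2884 -0.1125] turn=0.0096 j6=-2.02
```

{"api": "send_path", "payload": {
  "plan": {"aperture":[0.04,0.04,0.04,0.04,0.04,0.04,0.04,0.04,0.04,0.04,0.04],"sx":[0.02,0.02,0.02,0.02,0.02,0.02,0.02,0.02,0.02,0.02,0.02],"sy":[-0.29,-0.29,-0.29,-0.29,-0.29,-0.29,-0.29,-0.29,-0.29,-0.29,-0.29],"sz":[-0.11,-0.11,-0.11,-0.11,-0.11,-0.11,-0.11,-0.11,-0.11,-0.11,-0.11],"turn":[0,0,0,0,0,0,0,0,0,0,0]}
}}

```text
time: 18.22
tool_pos: [0.5093, -0.2362, 0.3932]
orientation: [-0.001, -0.013, 1.0, 0.0]
force: [1.3, 0.6, -0.7]
width: 0.0402
grasp_force: 0.0
```

Run:
```python
from h import *
img,K,W=shot("wrist"); print(tool()[0],yaw())
np.savez("w9.npz",img=img,K=K,W=W); cv2.imwrite("pics/w9.png",img[:,:,::-1])
for n in ((180,50,275,190),): 
  for c in caps(img,K,W,"p",.08,n): print(c)
print([(c,s[4],px2w(K,W,c,.085)) for c,s in blobs(img,125,160,120,60,60)])
print("yellow");
for c in caps(img,K,W,"yellow",.08,(170,180,275,280)): print(c)
```

```text
[ 0.50931303 -0.23585304  0.39339421] 91.5294027974865
([212.5, 55.7], 36, [0.3514, -0.33, 0.08])
([227.2, 61.0], 35, [0.3572, -0.3111, 0.08])
([200.2, 103.5], 30, [0.4108, -0.3485, 0.08])
([214.5, 108.5], 32, [0.4167, -0.3294, 0.08])
([196.6, 117.4], 30, [0.4288, -0.3541, 0.08])
([210.6, 122.4], 30, [0.4349, -0.3352, 0.08])
[(array([214.9,  83.3]), 203, array([[ 0.38540308, -0.32691944,  0.085     ]]))]
yellow
([209.1, 212.8], 332, [0.5637, -0.3418, 0.08])
([216.8, 236.8], 206, [0.6011, -0.3314, 0.08])
([192.8, 271.0], 78, [0.6586, -0.3704, 0.08])
```

```bash
python3 -c "
from h import *
go([.384,-.3298,.077],72.7)"
```

```text
d=[ 0.1273 -0.0908  0.3165] turn=0.3286 j6=-1.46
```

{"api": "send_path", "payload": {
  "plan": {"aperture":[0.04,0.04,0.04,0.04,0.04,0.04,0.04,0.04,0.04],"sx":[0.1273,0.1273,0.1273,0.1273,0.1273,0.1273,0.1273,0.1273,0.1273],"sy":[-0.0908,-0.0908,-0.0908,-0.0908,-0.0908,-0.0908,-0.0908,-0.0908,-0.0908],"sz":[0.18,0.18,0.18,0.18,0.18,0.18,0.18,0.18,0.18],"turn":[0.3286,0.3286,0.3286,0.3286,0.3286,0.3286,0.3286,0.3286,0.3286]}
}}

```text
time: 19.02
tool_pos: [0.3854, -0.3302, 0.215]
orientation: [0.0, 0.15, 0.989, -0.0]
force: [-0.4, 1.0, 0.4]
width: 0.0406
grasp_force: 0.0
```

Run:
```python
from h import *
img,K,W=shot("wrist"); print(tool()[0],yaw())
for c in caps(img,K,W,"p",.08,(100,20,460,240)): print(c)
go([.384,-.3298,.077],72.7)
```

```text
[ 0.3858248  -0.33026084  0.21545418] 72.76574748032473
([270.3, 149.7], 82, [0.3329, -0.3244, 0.08])
([293.7, 149.8], 82, [0.3389, -0.3054, 0.08])
([168.4, 195.5], 1201, [0.344, -0.4221, 0.08])
([147.7, 201.8], 1164, [0.3439, -0.4418, 0.08])
([270.4, 172.2], 79, [0.3511, -0.33, 0.08])
([293.6, 172.1], 78, [0.357, -0.311, 0.08])
([271.0, 237.7], 30, [0.4084, -0.3478, 0.08])
([293.0, 237.7], 30, [0.4144, -0.3286, 0.08])
d=[ 0.0021 -0.      0.1385] turn=0.0011 j6=-1.55
```

{"api": "send_path", "payload": {
  "plan": {"aperture":[0.04,0.04,0.04,0.04,0.04,0.04,0,0,0,0,0,0],"sx":[0.002,0.002,0.002,0.002,0.002,0.002,0.002,0.002,0.002,0.002,0.002,0.002],"sy":[0,0,0,0,0,0,0,0,0,0,0,0],"sz":[0.035,0.07,0.1,0.125,0.1385,0.1385,0.1385,0.1385,0.1385,0.1385,0.1385,0.1385],"turn":[0,0,0,0,0,0,0,0,0,0,0,0]},
  "grip_n": 45
}}

```text
time: 20.07
tool_pos: [0.3829, -0.3301, 0.0768]
orientation: [0.001, 0.151, 0.989, -0.0]
force: [-1.5, 2.7, 6.4]
width: 0.0117
grasp_force: 45.0
```

```bash
python3 -c "
from h import *
print(tool()[0],yaw());go([.6115,.1762,.28],91.5);go([.6115,.1762,.13],91.5)"
```

```text
[ 0.38294409 -0.33011097  0.07675508] 72.67801214456223
d=[-0.0677  0.5514 -0.2031] turn=-0.3285 j6=-1.55
d=[-0.0675  0.5514 -0.0531] turn=-0.3285 j6=-1.55
```

{"api": "send_path", "payload": {
  "plan": {"aperture":[0,0,0,0,0,0,0,0,0,0,0,0,0,0,0,0,0,0,0,0],"sx":[0,0,0,0,0,0,-0.0676,-0.0676,-0.0676,-0.0676,-0.0676,-0.0676,-0.0676,-0.0676,-0.0676,-0.0676,-0.0676,-0.0676,-0.0676,-0.0676],"sy":[0,0,0,0,0,0,0.5514,0.5514,0.5514,0.5514,0.5514,0.5514,0.5514,0.5514,0.5514,0.5514,0.5514,0.5514,0.5514,0.5514],"sz":[-0.025,-0.055,-0.09,-0.125,-0.16,-0.203,-0.203,-0.203,-0.203,-0.203,-0.203,-0.203,-0.203,-0.203,-0.203,-0.203,-0.203,-0.203,-0.203,-0.203],"turn":[0,0,0,0,0,0,-0.3285,-0.3285,-0.3285,-0.3285,-0.3285,-0.3285,-0.3285,-0.3285,-0.3285,-0.3285,-0.3285,-0.3285,-0.3285,-0.3285]}
}}

```text
time: 21.73
tool_pos: [0.6126, 0.1807, 0.2776]
orientation: [-0.0, -0.014, 1.0, 0.0]
force: [0.6, -0.6, -2.6]
width: 0.0116
grasp_force: 45.0
```

```bash
python3 -c "
from h import *
print(tool()[0],yaw());go([.6115,.1762,.13],91.5)"
```

```text
[0.61255939 0.18074649 0.27756372] 91.6208501369648
d=[ 0.0011 -0.0045  0.1476] turn=0.0021 j6=-2.13
```

{"api": "send_path", "payload": {
  "plan": {"aperture":[0,0,0,0,0,0,0,0,0,0],"sx":[0.001,0.001,0.001,0.001,0.001,0.001,0.001,0.001,0.001,0.001],"sy":[-0.0045,-0.0045,-0.0045,-0.0045,-0.0045,-0.0045,-0.0045,-0.0045,-0.0045,-0.0045],"sz":[0.035,0.07,0.1,0.13,0.15,0.16,0.16,0.16,0.16,0.16],"turn":[0,0,0,0,0,0,0,0,0,0]}
}}

```text
time: 22.57
tool_pos: [0.6114, 0.1722, 0.121]
orientation: [0.001, -0.013, 1.0, 0.001]
force: [-0.4, -0.6, -3.9]
width: 0.0119
grasp_force: 45.0
```

Run:
```python
from h import *
np.set_printoptions(precision=4,suppress=True)
img,K,W=shot("wrist"); t=tool()[0]; print(t,yaw(),"cam",W[:3,3])
np.savez("w10.npz",img=img,K=K,W=W); cv2.imwrite("pics/w10.png",img[:,:,::-1])
zt=t[2]-.0768
cc=[c for c in caps(img,K,W,"p",zt+.08,(220,120,340,240))]
for c in cc: print(c)
g=cv2.cvtColor(img,cv2.COLOR_RGB2GRAY)
print("col 300",g[100:150,300].tolist()); 
for u in (130,160): print(u,g[100:150,u].tolist())
for v in (110,120,130,140): print(v,px2w(K,W,(160,v),.025)[0][0],px2w(K,W,(300,v),zt+.045)[0][0],px2w(K,W,(300,v),zt)[0][0])
print("row",g[165,0:420:3].tolist()); print(px2w(K,W,[(0,165),(100,165),(200,165),(300,165)],.032)[:,1])
```

```text
[0.6112 0.1721 0.1208] 91.5067845499163 cam [0.539  0.1688 0.2568]
([256.6, 178.1], 333, [0.5612, 0.1594, 0.124])
([303.9, 178.1], 339, [0.5606, 0.1795, 0.124])
([257.6, 220.9], 302, [0.5802, 0.1599, 0.124])
([303.0, 221.0], 298, [0.5797, 0.18, 0.124])
col 300 [207, 208, 208, 197, 166, 161, 163, 163, 163, 156, 139, 137, 138, 137, 137, 138, 137, 137, 138, 137, 139, 139, 139, 139, 138, 138, 140, 139, 139, 140, 132, 127, 125, 126, 126, 132, 147, 160, 166, 194, 220, 229, 237, 241, 241, 240, 240, 240, 240, 240]
130 [206, 195, 163, 161, 161, 161, 160, 162, 161, 158, 140, 118, 117, 116, 116, 117, 116, 116, 117, 116, 109, 107, 105, 105, 104, 103, 105, 103, 104, 106, 120, 143, 149, 144, 141, 141, 144, 145, 148, 149, 151, 154, 156, 157, 160, 162, 164, 167, 169, 170]
160 [207, 206, 196, 164, 160, 160, 161, 161, 160, 164, 165, 154, 118, 116, 115, 114, 115, 114, 115, 113, 111, 105, 103, 104, 107, 108, 107, 107, 107, 107, 107, 107, 107, 108, 106, 106, 106
[... 323 characters left out ...]
 76, 76, 77, 78, 80, 79, 109, 109, 102, 176, 183, 183, 182, 183, 158, 108, 107, 82, 82, 82, 109, 122, 184, 184, 184, 185, 185, 112, 114, 93, 87, 88, 88, 87, 137, 196, 191, 189, 188, 188, 188, 172, 138, 138, 138, 138, 137, 136, 106, 104, 102, 104, 105, 103, 100, 83, 82, 112, 113, 111, 112, 113, 113, 113, 112, 111, 114, 112, 114, 112, 113, 114, 114, 114, 115, 112, 105, 107, 139, 103, 104, 104, 108, 106, 106, 110, 110, 94, 89, 192, 191, 191, 187, 90, 101, 111, 112, 112, 110, 110, 110, 110, 107, 222, 112, 113, 145, 160, 161, 156, 155, 155, 154, 155, 156, 155, 154, 155, 155, 155, 156, 155, 155, 155, 157, 163, 208, 208, 208, 207, 208, 208, 209, 208, 208, 208, 208]
[-0.0296  0.0415  0.1126  0.1836]
```

```bash
python3 -c "
from h import *
go([.612,.1752,.0845],91.5)"
```

```text
d=[-0.0008  0.003   0.0363] turn=0.0001 j6=-2.13
```

{"api": "send_path", "payload": {
  "plan": {"aperture":[0,0,0,0,0,0,0],"sx":[-0.001,-0.001,-0.001,-0.001,-0.001,-0.001,-0.001],"sy":[0.003,0.003,0.003,0.003,0.003,0.003,0.003],"sz":[0,0,0.008,0.014,0.019,0.023,0.023],"turn":[0,0,0,0,0,0,0]}
}}

```text
time: 23.2
tool_pos: [0.6106, 0.1743, 0.0945]
orientation: [-0.001, -0.013, 1.0, -0.001]
force: [-0.7, -0.3, -3.2]
width: 0.0117
grasp_force: 45.0
```

{"api": "send_path", "payload": {
  "plan": {"aperture":[0,0,0,0,0],"sx":[0,0,0,0,0],"sy":[0,0,0,0,0],"sz":[0.003,0.006,0.009,0.011,0.011],"turn":[0,0,0,0,0]}
}}

```text
time: 23.62
tool_pos: [0.6114, 0.1748, 0.0851]
orientation: [0.0, -0.013, 1.0, -0.0]
force: [1.0, -0.6, -2.1]
width: 0.0118
grasp_force: 45.0
```

```bash
python3 -c "
from h import *
print(tool()[0])"
```

```text
[0.61137145 0.17477788 0.08505409]
```

{"api": "send_path", "payload": {
  "plan": {"aperture":[0,0.036,0.036,0.036,0.036,0.036,0.036,0.036],"sx":[0,0,0,0,0,0,0,0],"sy":[0,0,0,0,0,0,0,0],"sz":[0.001,0.001,0.001,0.001,-0.04,-0.08,-0.12,-0.16],"turn":[0,0,0,0,0,0,0,0]}
}}

```text
time: 24.28
tool_pos: [0.6112, 0.1745, 0.2471]
orientation: [0.0, -0.013, 1.0, -0.0]
force: [0.8, 1.3, -0.8]
width: 0.0359
grasp_force: 0.0
```

```bash
python3 -c "
from h import *
go([.57,-.28,.36],91.5)"
```

```text
d=[ 0.0531 -0.4533 -0.1129] turn=0.0000 j6=-2.13
```

{"api": "send_path", "payload": {
  "plan": {"aperture":[0.04,0.04,0.04,0.04,0.04,0.04,0.04,0.04,0.04,0.04,0.04,0.04,0.04,0.04],"sx":[0.053,0.053,0.053,0.053,0.053,0.053,0.053,0.053,0.053,0.053,0.053,0.053,0.053,0.053],"sy":[-0.453,-0.453,-0.453,-0.453,-0.453,-0.453,-0.453,-0.453,-0.453,-0.453,-0.453,-0.453,-0.453,-0.453],"sz":[-0.113,-0.113,-0.113,-0.113,-0.113,-0.113,-0.113,-0.113,-0.113,-0.113,-0.113,-0.113,-0.113,-0.113],"turn":[0,0,0,0,0,0,0,0,0,0,0,0,0,0]}
}}

```text
time: 25.45
tool_pos: [0.57, -0.2803, 0.3578]
orientation: [0.0, -0.012, 1.0, 0.0]
force: [0.3, 0.3, 0.2]
width: 0.04
grasp_force: 0.0
```

Run:
```python
from h import *
img,K,W=shot("wrist"); print(tool()[0],yaw())
np.savez("w11.npz",img=img,K=K,W=W); cv2.imwrite("pics/w11.png",img[:,:,::-1])
print([w2px(K,W,[.6035,-.3315,.08]).round(), w2px(K,W,[.564,-.339,.08]).round(),w2px(K,W,[.643,-.324,.08]).round()])
hsv=cv2.cvtColor(img,cv2.COLOR_RGB2HSV);m=cv2.inRange(hsv,(18,110,90),(35,255,255))
for c,s in blobs(img,18,35,110,90,20): print(c,s,px2w(K,W,c,.08)[0].round(4))
# white block: low saturation bright
for c in caps(img,K,W,"y",.08,(150,60,300,245)): print("cream",c)
```

```text
[ 0.57009258 -0.27934909  0.35764926] 91.45867654066625
[array([[243., 205.]]), array([[237., 176.]]), array([[249., 233.]])]
[239.8 168.1] [234, 163, 12, 12, 88] [ 0.553  -0.3356  0.08  ]
[225.7 171.8] [220, 166, 12, 13, 92] [ 0.5583 -0.3542  0.08  ]
[243.6 181.9] [238, 177, 12, 12, 88] [ 0.5712 -0.3307  0.08  ]
[229.2 185.2] [223, 180, 13, 12, 88] [ 0.5761 -0.3499  0.08  ]
[452.  204.8] [445, 190, 13, 25, 170] [ 0.5957 -0.0489  0.08  ]
[242.6 205. ] [236, 195, 14, 21, 215] [ 0.6029 -0.3323  0.08  ]
[256.6 230.4] [249, 218, 15, 26, 182] [ 0.6387 -0.3132  0.08  ]
[242.9 233.5] [236, 221, 14, 26, 184] [ 0.6437 -0.3322  0.08  ]
[516.6 268.3] [503, 262, 29, 14, 367] [0.6869 0.0596 0.08  ]
[191.9 294. ] [186, 264, 16, 55, 436] [ 0.7395 -0.4079  0.08  ]
[369.  296.4] [360, 266, 15, 53, 398] [ 0.7371 -0.1473  0.08  ]
[346.9 336.9] [149, 328, 360, 15, 3767] [ 0.8073 -0.1742  0.08  ]
[485.4 410.8] [480, 407, 11, 12, 78] [0.9438 0.066  0.08  ]
cream ([235.5, 176.9], 170, [0.5648, -0.3413, 0.08])
cream ([239.2, 169.0], 41, [0.5542, -0.3363, 0.08])
cream ([224.6, 172.4], 42, [0.5592, -0.3556, 0.08])
cream ([243.0, 183.0], 37, [0.5727, -0.3315, 0.08])
cream ([228.5, 186.2], 38, [0.5774, -0.3509, 0.08])
cream ([243.8, 205.3], 62, [0.6033, -0.3307, 0.08])
cream ([257.6, 234.4], 109, [0.6445, -0.3118, 0.08])
cream ([248.7, 227.0], 32, [0.634, -0.3242, 0.08])
cream ([254.5, 226.3], 34, [0.6328, -0.3161, 0.08])
cream ([236.5, 229.8], 13, [0.6384, -0.3411, 0.08])
cream ([240.5, 229.5], 32, [0.6379, -0.3355, 0.08])
cream ([239.3, 240.0], 7, [0.6534, -0.3373, 0.08])
cream ([244.0, 241.7], 34, [0.6558, -0.3308, 0.08])
```

```bash
python3 -c "
from h import *
go([.604,-.333,.20],104.8)"
```

```text
d=[-0.0326 -0.0546  0.1576] turn=-0.2329 j6=-1.40
```

{"api": "send_path", "payload": {
  "plan": {"aperture":[0.04,0.04,0.04,0.04,0.04,0.04,0.04],"sx":[-0.033,-0.033,-0.033,-0.033,-0.033,-0.033,-0.033],"sy":[-0.053,-0.053,-0.053,-0.053,-0.053,-0.053,-0.053],"sz":[0.158,0.158,0.158,0.158,0.158,0.158,0.158],"turn":[-0.233,-0.233,-0.233,-0.233,-0.233,-0.233,-0.233]}
}}

```text
time: 26.08
tool_pos: [0.6053, -0.3308, 0.201]
orientation: [0.0, -0.13, 0.992, -0.0]
force: [0.9, -0.3, 0.2]
width: 0.0398
grasp_force: 0.0
```

Run:
```python
from h import *
img,K,W=shot("wrist"); print(tool()[0],yaw())
for c,s in blobs(img,18,35,110,90,40): print(c,s,px2w(K,W,c,.08)[0].round(4))
for c in caps(img,K,W,"y",.08,(230,80,330,245)): print("cream",c)
go([.604,-.333,.077],104.8)
```

```text
[ 0.60579636 -0.33095168  0.20235131] 104.93901639637218
[267.7 152.5] [258, 143, 20, 20, 223] [ 0.5585 -0.3554  0.08  ]
[291.8 152.6] [283, 143, 19, 20, 206] [ 0.5536 -0.3367  0.08  ]
[267.6 175. ] [258, 165, 20, 21, 225] [ 0.5762 -0.351   0.08  ]
[291.4 175.2] [283, 166, 19, 20, 205] [ 0.5713 -0.3321  0.08  ]
[279.3 210.5] [273, 193, 14, 35, 447] [ 0.6028 -0.334   0.08  ]
[267.8 253.2] [259, 233, 18, 43, 496] [ 0.643  -0.3338  0.08  ]
[289.7 253.5] [282, 233, 18, 43, 489] [ 0.6383 -0.3151  0.08  ]
[191.5 296.4] [186, 266, 16, 53, 400] [ 0.7022 -0.3907  0.08  ]
[369.1 296.6] [360, 266, 15, 53, 393] [ 0.6604 -0.2338  0.08  ]
[347.3 336.9] [149, 328, 360, 15, 3720] [ 0.7064 -0.2396  0.08  ]
cream ([260.7, 146.2], 16, [0.5552, -0.3621, 0.08])
cream ([269.9, 154.8], 57, [0.5599, -0.3533, 0.08])
cream ([292.2, 164.3], 143, [0.5626, -0.3339, 0.08])
cream ([267.4, 153.0], 106, [0.559, -0.3556, 0.08])
cream ([292.3, 153.3], 108, [0.5541, -0.3361, 0.08])
cream ([267.9, 176.9], 66, [0.5776, -0.3504, 0.08])
cream ([267.2, 176.7], 97, [0.5776, -0.351, 0.08])
cream ([291.8, 176.9], 103, [0.5726, -0.3314, 0.08])
cream ([280.8, 211.7], 92, [0.6035, -0.3325, 0.08])
cream ([275.6, 238.7], 15, [0.6281, -0.3306, 0.08])
cream ([296.7, 238.0], 23, [0.6228, -0.3131, 0.08])
cream ([267.3, 243.6], 13, [0.6344, -0.3364, 0.08])
cream ([290.5, 243.7], 12, [0.6292, -0.3169, 0.08])
d=[ 0.0025 -0.0013  0.1253] turn=0.0024 j6=-1.09
```

```bash
python3 -c "
from h import *
go([.605,-.3322,.077],104.8)"
```

```text
d=[ 0.0014 -0.0008  0.1254] turn=0.0024 j6=-1.09
```

{"api": "send_path", "payload": {
  "plan": {"aperture":[0.04,0.04,0.04,0.04,0.04,0.04,0,0,0,0,0,0],"sx":[0.002,0.002,0.002,0.002,0.002,0.002,0.002,0.002,0.002,0.002,0.002,0.002],"sy":[-0.001,-0.001,-0.001,-0.001,-0.001,-0.001,-0.001,-0.001,-0.001,-0.001,-0.001,-0.001],"sz":[0.03,0.06,0.09,0.11,0.1255,0.1255,0.1255,0.1255,0.1255,0.1255,0.1255,0.1255],"turn":[0,0,0,0,0,0,0,0,0,0,0,0]},
  "grip_n": 45
}}

```text
time: 27.13
tool_pos: [0.6034, -0.3331, 0.0758]
orientation: [0.001, -0.129, 0.992, -0.0]
force: [-0.9, 2.9, 5.8]
width: 0.0122
grasp_force: 45.0
```

```bash
python3 -c "
from h import *
print(tool()[0],yaw());go([.612,.1153,.27],91.5);go([.612,.1153,.125],91.5)"
```

```text
[ 0.60339814 -0.33313426  0.07577579] 104.8608010097763
d=[-0.1236  0.4311 -0.1944] turn=0.2332 j6=-1.09
d=[-0.1234  0.4312 -0.0494] turn=0.2332 j6=-1.09
```

{"api": "send_path", "payload": {
  "plan": {"aperture":[0,0,0,0,0,0,0,0,0,0,0,0,0,0,0,0,0,0,0],"sx":[0,0,0,0,0,0,-0.1235,-0.1235,-0.1235,-0.1235,-0.1235,-0.1235,-0.1235,-0.1235,-0.1235,-0.1235,-0.1235,-0.1235,-0.1235],"sy":[0,0,0,0,0,0,0.4312,0.4312,0.4312,0.4312,0.4312,0.4312,0.4312,0.4312,0.4312,0.4312,0.4312,0.4312,0.4312],"sz":[-0.025,-0.055,-0.09,-0.125,-0.16,-0.194,-0.194,-0.194,-0.194,-0.194,-0.194,-0.194,-0.194,-0.194,-0.194,-0.194,-0.194,-0.194,-0.194],"turn":[0,0,0,0,0,0,0.2332,0.2332,0.2332,0.2332,0.2332,0.2332,0.2332,0.2332,0.2332,0.2332,0.2332,0.2332,0.2332]}
}}

```text
time: 28.72
tool_pos: [0.6111, 0.1173, 0.2676]
orientation: [-0.001, -0.014, 1.0, -0.0]
force: [-0.1, -1.3, -3.1]
width: 0.0115
grasp_force: 45.0
```

{"api": "send_path", "payload": {
  "plan": {"aperture":[0,0,0,0,0,0,0,0,0],"sx":[0,0,0,0,0,0,0,0,0],"sy":[0,0,0,0,0,0,0,0,0],"sz":[0.035,0.07,0.1,0.125,0.14,0.144,0.144,0.144,0.144],"turn":[0,0,0,0,0,0,0,0,0]}
}}

```text
time: 29.47
tool_pos: [0.6128, 0.1153, 0.1262]
orientation: [0.001, -0.013, 1.0, 0.0]
force: [-0.2, -0.1, -3.5]
width: 0.012
grasp_force: 45.0
```

Run:
```python
from h import *
np.set_printoptions(precision=4,suppress=True)
img,K,W=shot("wrist"); t=tool()[0]; print(t,yaw())
np.savez("w12.npz",img=img,K=K,W=W); cv2.imwrite("pics/w12.png",img[:,:,::-1])
zt=t[2]-.0758
for c in caps(img,K,W,"y",zt+.08,(220,120,340,240)): print(c)
g=cv2.cvtColor(img,cv2.COLOR_RGB2GRAY)
for u in (292,340,180): print(u,g[95:150,u].tolist())
for v in (120,125,130,135,140): print(v,px2w(K,W,(300,v),.025)[0],px2w(K,W,(292,v),zt+.045)[0])
go([.612,.1153,.0838],91.5)
```

```text
[0.6127 0.1154 0.1262] 91.4807182470488
([268.2, 192.0], 164, [0.5681, 0.1076, 0.1304])
([294.9, 179.2], 99, [0.5623, 0.1187, 0.1304])
([256.8, 182.9], 356, [0.5643, 0.1027, 0.1304])
([304.1, 183.1], 363, [0.5639, 0.1227, 0.1304])
([247.2, 201.6], 32, [0.5726, 0.0986, 0.1304])
([313.8, 202.8], 45, [0.5724, 0.1272, 0.1304])
([285.0, 219.5], 16, [0.5802, 0.1151, 0.1304])
([257.6, 226.0], 310, [0.5835, 0.1031, 0.1304])
([303.3, 226.0], 312, [0.583, 0.1232, 0.1304])
([289.6, 236.4], 8, [0.5879, 0.1173, 0.1304])
([245.7, 237.2], 9, [0.5888, 0.0979, 0.1304])
([314.9, 237.1], 7, [0.588, 0.1285, 0.1304])
292 [209, 208, 209, 209, 208, 208, 208, 209, 198, 167, 163, 163, 165, 164, 164, 158, 140, 138, 138, 138, 139, 138, 139, 139, 139, 138, 139, 140, 140, 139, 134, 114, 112, 112, 112, 118, 125, 124, 125, 124, 12
[... 232 characters left out ...]
 131, 113, 111, 112, 115, 123, 123, 124, 140, 160, 156, 155, 159, 163, 166, 166, 168, 168, 169, 171, 171, 173, 175, 175]
180 [208, 208, 208, 208, 208, 208, 209, 208, 197, 165, 162, 163, 162, 163, 163, 158, 142, 136, 135, 135, 132, 119, 119, 119, 118, 117, 110, 106, 107, 107, 107, 107, 107, 106, 106, 117, 147, 176, 188, 190, 191, 191, 190, 191, 191, 191, 190, 190, 191, 191, 191, 191, 192, 192, 187]
120 [0.5368 0.1261 0.025 ] [0.538  0.1179 0.0954]
125 [0.5402 0.1262 0.025 ] [0.5404 0.1179 0.0954]
130 [0.5437 0.1264 0.025 ] [0.5429 0.118  0.0954]
135 [0.5473 0.1265 0.025 ] [0.5453 0.1181 0.0954]
140 [0.5508 0.1267 0.025 ] [0.5478 0.1182 0.0954]
d=[ 0.0008 -0.0001  0.0424] turn=-0.0003 j6=-2.04
```

{"api": "send_path", "payload": {
  "plan": {"aperture":[0,0,0,0,0,0,0],"sx":[0.0017,0.0017,0.0017,0.0017,0.0017,0.0017,0.0017],"sy":[0,0,0,0,0,0,0],"sz":[0,0,0.01,0.018,0.024,0.03,0.03],"turn":[0,0,0,0,0,0,0]}
}}

```text
time: 30.1
tool_pos: [0.6091, 0.1149, 0.0925]
orientation: [-0.001, -0.013, 1.0, -0.001]
force: [0.3, -0.2, -3.5]
width: 0.0118
grasp_force: 45.0
```

{"api": "send_path", "payload": {
  "plan": {"aperture":[0,0,0,0,0],"sx":[0,0,0,0,0],"sy":[0,0,0,0,0],"sz":[0.003,0.006,0.009,0.0115,0.0115],"turn":[0,0,0,0,0]}
}}

```text
time: 30.52
tool_pos: [0.6101, 0.1154, 0.0838]
orientation: [0.0, -0.013, 1.0, -0.0]
force: [-3.0, 0.3, 2.8]
width: 0.0116
grasp_force: 45.0
```

{"api": "send_path", "payload": {
  "plan": {"aperture":[0.036,0.036,0.036,0.036,0.036,0.036,0.036,0.036,0.036,0.036,0.036,0.036],"sx":[0,0,0,0,0,0.05,0.09,0.11,0.11,0.11,0.11,0.11],"sy":[0,0,0,0,0,0.01,0.01,0.01,0.01,0.01,0.01,0.01],"sz":[0,0,0,-0.04,-0.08,-0.12,-0.16,-0.2,-0.22,-0.22,-0.22,-0.22],"turn":[0,0,0,0,0,0,0,0,0,0,0,0]}
}}

```text
time: 31.52
tool_pos: [0.5, 0.1228, 0.3047]
orientation: [0.002, -0.013, 1.0, 0.001]
force: [0.8, 0.6, -0.4]
width: 0.0358
grasp_force: 0.0
```

Run:
```python
from h import *
np.set_printoptions(precision=4,suppress=True)
img,K,W=shot("wrist"); t=tool()[0]; print(t,yaw())
np.savez("w13.npz",img=img,K=K,W=W); cv2.imwrite("pics/w13.png",img[:,:,::-1])
for c in caps(img,K,W,"y",.088,(180,150,420,245)): print(c)
a,Ka,Wa=shot("top"); v=cv2.resize(a[140:290,150:350],None,fx=3,fy=3,interpolation=cv2.INTER_CUBIC)
cv2.imwrite("pics/v.png",np.vstack([v[:, :560] if 0 else cv2.resize(v,(560,300)),img[120:420-120]])[:,:,::-1])
```

```text
[0.4997 0.1225 0.3033] 91.49786995199064
([264.8, 234.8], 34, [0.5539, 0.1046, 0.088])
([280.0, 236.0], 41, [0.555, 0.1227, 0.088])
([212.8, 239.6], 45, [0.5616, 0.0429, 0.088])
([229.7, 239.4], 46, [0.5608, 0.0629, 0.088])
([263.0, 241.0], 45, [0.5618, 0.1026, 0.088])
([279.7, 241.1], 45, [0.5615, 0.1226, 0.088])
([312.7, 241.6], 36, [0.5611, 0.1619, 0.088])
([329.3, 241.6], 34, [0.5605, 0.1818, 0.088])
```

View pics/v.png

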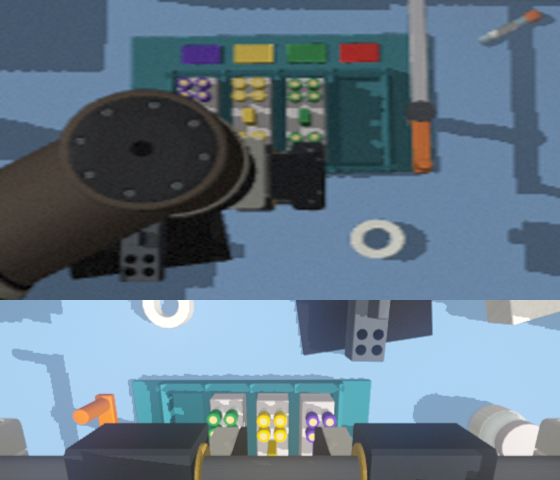

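All three full racks stand in their matching pockets (purple, yellow, green at columns 197/250/304), the red pocket is empty, and the grey rack is on the mat. The keeper is open, with its grip at (422,160). Closing the keeper next.

Run:
```python
from h import *
go([.5365,-.067,.146],91.5); go([.5365,-.067,.25])
M=tool()[1]; c=np.array([.6163,-.065])
u=np.array([-np.cos(np.radians(1.5)),-np.sin(np.radians(1.5))])*.08
for a in list(range(10,91,10))+[93]:
    q=R.from_euler('z',a,degrees=True).as_matrix()[:2,:2]@u; print(a,(M.T@np.r_[q-u,0]).round(4))
```

```text
d=[-0.032  -0.1902  0.1564] turn=-0.0003 j6=-2.17
d=[-0.0319 -0.1903  0.0524] j6=-2.17
10 [-0.0012 -0.0139  0.    ]
20 [-0.0048 -0.0274 -0.    ]
30 [-0.0107 -0.04   -0.    ]
40 [-0.0187 -0.0514 -0.    ]
50 [-0.0286 -0.0613 -0.    ]
60 [-0.04   -0.0693 -0.    ]
70 [-0.0527 -0.0752 -0.    ]
80 [-0.0661 -0.0788 -0.    ]
90 [-0.08 -0.08 -0.  ]
93 [-0.0842 -0.0799 -0.0001]
```

{"api": "send_path", "payload": {
  "plan": {"aperture":[0.05,0.05,0.05,0.05,0.05,0.05,0.05,0.05,0.05,0.05,0.05,0,0,0,0,0,0,0,0],"sx":[-0.032,-0.032,-0.032,-0.032,-0.032,-0.032,-0.032,-0.032,-0.032,-0.032,-0.032,-0.032,-0.032,-0.032,-0.032,-0.032,-0.032,-0.032,-0.032],"sy":[-0.19,-0.19,-0.19,-0.19,-0.19,-0.19,-0.19,-0.19,-0.19,-0.19,-0.19,-0.19,-0.19,-0.19,-0.19,-0.19,-0.19,-0.19,-0.19],"sz":[0.05,0.05,0.05,0.05,0.05,0.05,0.05,0.09,0.125,0.156,0.156,0.156,0.156,0.156,0.156,0.156,0.156,0.156,0.156],"turn":[0,0,0,0,0,0,0,0,0,0,0,0,0,0,0,0,0,0,0]},
  "grip_n": 20
}}

```text
time: 33.2
tool_pos: [0.5375, -0.0685, 0.1485]
orientation: [0.001, -0.013, 1.0, -0.001]
force: [2.4, -11.3, 1.7]
width: 0.0155
grasp_force: 20.0
```

{"api": "send_path", "payload": {
  "plan": {"aperture":[0,0,0,0,0,0,0,0,0,0,0,0],"sx":[-0.0012,-0.0048,-0.0107,-0.0187,-0.0286,-0.04,-0.0527,-0.0661,-0.076,-0.0842,-0.0842,-0.0842],"sy":[-0.0139,-0.0274,-0.04,-0.0514,-0.0613,-0.0693,-0.0752,-0.0788,-0.08,-0.08,-0.08,-0.08],"sz":[0,0,0,0,0,0,0,0,0,0,0,0],"turn":[0,0,0,0,0,0,0,0,0,0,0,0]}
}}

```text
time: 34.2
tool_pos: [0.6239, -0.1461, 0.1485]
orientation: [0.001, -0.013, 1.0, -0.001]
force: [0.6, -7.9, 2.0]
width: 0.0151
grasp_force: 20.0
```

```bash
python3 -c "
from h import *
p=tool()[0][:2]-[.6163,-.065];print(tool()[0],np.hypot(*p),np.degrees(np.arctan2(p[1],p[0])),readout.read_state()['force'])"
```

```text
[ 0.62394595 -0.14613714  0.14846215] 0.08149660549710669 -84.61663385958836 [ 0.6016448  -7.85740967  2.03334146]
```

{"api": "send_path", "payload": {
  "plan": {"aperture":[0,0,0.05,0.05,0.05,0.05,0.05,0.05,0.05,0.05,0.05,0.05,0.05,0.05],"sx":[-0.005,-0.005,0,0,0,0,0,0.02,0.06,0.1,0.14,0.14,0.14,0.14],"sy":[0,0,0,0,0,0,0,-0.04,-0.08,-0.12,-0.16,-0.2,-0.2,-0.2],"sz":[0,0,0,0,0,-0.04,-0.08,-0.12,-0.15,-0.18,-0.18,-0.18,-0.18,-0.18],"turn":[0,0,0,0,0,0,0,0,0,0,0,0,0,0]}
}}

```text
time: 35.37
tool_pos: [0.4867, -0.3507, 0.3289]
orientation: [0.001, -0.013, 1.0, -0.001]
force: [0.7, -0.2, 0.4]
width: 0.0499
grasp_force: 0.0
```

Run:
```python
from h import *
a,K,W=shot("top"); b=cv2.imread("pics/top0.png")[:,:,::-1]
cv2.imwrite("pics/end.png",a[:,:,::-1])
for im in (b,a):
    h=cv2.cvtColor(im,cv2.COLOR_RGB2HSV)
    print([(c,s) for c,s in blobs(im,6,16,120,60,60) if 290<c[0]<345 and 180<c[1]<240])
    for u in (196,212,232,250,268,290):
        s=h[180:212,u,1].astype(int); v=np.flatnonzero((s<60)&(h[180:212,u,2]>110)); print(u,(v+180).tolist())
    for n,q in dict(tape=(0,0,0)).items(): pass
d=cv2.absdiff(a,b).max(2)
n,l,st,ce=cv2.connectedComponentsWithStats((d>50).astype(np.uint8)); print([(ce[i].round().tolist(),st[i,4]) for i in range(1,n) if st[i,4]>25])
```

```text
[(array([317.4, 195.3]), [305, 191, 26, 8, 155])]
196 [194, 195, 196, 197, 198]
212 [194, 195, 196, 197, 198]
232 [194, 195, 196, 197, 198]
250 [193, 194, 195, 196, 197, 198]
268 [193, 194, 195, 196, 197, 198]
290 [193, 194, 195, 196, 197]
[(array([317.5, 195.2]), [305, 191, 27, 8, 155])]
196 [194, 195, 196, 197, 198, 199]
212 [194, 195, 196, 197, 198, 199]
232 [194, 195, 196, 197, 198, 199]
250 [193, 194, 195, 196, 197, 198]
268 [193, 194, 195, 196, 197, 198]
290 [193, 194, 195, 196, 197, 198]
[([398.0, 248.0], np.int32(18972)), ([219.0, 185.0], np.int32(168)), ([239.0, 185.0], np.int32(195)), ([259.0, 184.0], np.int32(116)), ([218.0, 209.0], np.int32(279)), ([239.0, 210.0], np.int32(281)), ([259.0, 210.0], np.int32(222)), ([410.0, 217.0], np.int32(38)), ([201.0, 240.0], np.int32(75)), ([199.0, 256.0], np.int32(184)), ([544.0, 255.0], np.int32(176)), ([403.0, 268.0], np.int32(443)), ([476.0, 371.0], np.int32(13685)), ([199.0, 272.0], np.int32(31)), ([258.0, 364.0], np.int32(1186)), ([314.0, 371.0], np.int32(623)), ([336.0, 361.0], np.int32(29)), ([286.0, 371.0], np.int32(102)), ([212.0, 408.0], np.int32(891)), ([238.0, 410.0], np.int32(30)), ([251.0, 414.0], np.int32(34)), ([549.0, 417.0], np.int32(86))]
```

```bash
python3 -c "
from plant import r, vision, readout, job
print(job.close_job())"
```

```text
the job is handed in; nothing more can be done
None
```

I handed the job in: the green, purple and yellow racks stand in their colour pockets, the empty rack is on the mat and the keeper is closed over them (no red rack was present); the hand-in returned no verdict.

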